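# Empty the mixing balls from the screw-top jar

## Task

Unscrew the black cap from the amber jar in the angled stand and put it aside, take the jar out and tip all four steel balls into the big glass dish. Then put the empty jar back in the stand as it was and screw its cap fully down again. Leave the bottles, the small petri dish and the syringe where they are.

Things in the scene. Friction and masses are not known exactly. Their poses are not given: they have to be found in the camera images.
- cap_mid (a point): Black fluted screw cap, 54 mm diameter, 24 mm tall, 35 g, loose; the point is at its centre, half-way up (12 mm above its lower edge). z: the cap's axis, out of its closed top; x: along the white bar on its top. It works the same after half a turn (two-start thread). It starts screwed down to within 0.25 rad of its stop.
- cap_edge (a point): centre of the cap's open lower edge, axes as the cap's. Right-hand thread, 14 mm rise per turn: anticlockwise seen from the closed top unscrews. Home, cap x lies along the jar's x (within 0.15 rad) and this point is 66 mm above the jar's underside. Free of the thread 2.0 rad anticlockwise from home, 3 to 4 mm higher; put back at 2.2 to 2.6 rad it rests on the thread, 70 mm up. Play 1.5 mm along, 1 mm across.
- jar_mid (a point): Amber thick-walled square jar, 56 x 56 mm, 64 mm tall to its flat shoulder, 200 g, loose, the four balls inside. The point is on its axis, 32 mm above the underside. z: along the axis, out of the mouth; x and y: square to its flat sides. Straight round bore 34 mm wide, floor 6 mm thick. Its flats keep it from turning in the stand.
- jar_mouth (a point): centre of the jar's rim, 87 mm above its underside, axes as the jar's. The threaded neck is 40 mm across, 45 mm over the thread, and rises 23 mm above the shoulder.
- cradle_seat (a point): where the middle of the seated jar (32 mm above its underside, on its axis) belongs in the stand's tray, with the axes that the seated jar has: z leans 36 degrees from vertical, y is level
- stand: Yellow angled stand, fixed; base plate 125 x 96 mm, 10 mm thick, point at its underside. Its tray, in the seated jar's axes: a floor under the jar, a plate against the jar's -x side up to 49 mm along the jar, two 4 mm cheeks beside its y sides, flared outwards at their lip, up to 21 mm along the jar with 2 mm of play each side; open on the +x side, which faces upwards.
- dish_mid (a point): Clear glass crystallising dish, round, 128 mm across the rim, 40 mm tall, wall 3 mm, floor 4 mm thick; the point is on its axis, 20 mm above the bench; 450 g, loose
- ball0_center (a point): steel ball, 15 mm diameter, 14 g; its centre
- ball1_center (a point): steel ball, 15 mm diameter, 14 g; its centre
- ball2_center (a point): steel ball, 15 mm diameter, 14 g; its centre
- ball3_center (a point): steel ball, 15 mm diameter, 14 g; its centre
- amber_bottle_mid (a point): amber glass dropper bottle, red rubber bulb, 40 mm across, 118 mm tall; bystander, loose; the point is at its centre
- black_bottle_mid (a point): black dropper bottle, 34 mm across, 105 mm tall; bystander, loose; the point is at its centre
- white_bottle_mid (a point): white dropper bottle, 32 mm across, 98 mm tall; bystander, loose; the point is at its centre
- amber_bottle2_mid (a point): larger amber glass dropper bottle, red rubber bulb, 46 mm across, 128 mm tall; bystander, loose; the point is at its centre
- syringe_mid (a point): small white syringe lying down with a needle, about 160 mm long, 30 mm wide at the flange; bystander, loose; the point is at its centre
- petri: small petri dish with a red disc inside, 92 mm across, 14 mm tall; bystander, loose; the point is at the centre of its underside
Mind the look-alikes: they are no part of the job. What is shaped like the part that bears cap_mid but blue is not meant.

How it is judged:
By the outcome, as a careful person would: the job done as asked, in the order asked, and still so for the second after the job is handed in, with the robot touching nothing.
It also fails if it takes over 72 s, if anything falls off the work surface, if the arm or the gripper's body presses on something with over 40 N, if the wrist force passes 120 N, or if a joint passes its speed limit or range.

## Robot

A 6-joint arm with a two-finger parallel gripper is mounted at the origin on the work surface. World frame = base frame: x ahead of the robot, y to its left, z up, the work surface at z = 0. Lengths are in m, angles in rad, forces in N, time in s.
With the tool pointing down it reaches from about 0.35 to 0.975 m from the base axis. Payload 4.9 kg.
Tool frame: the origin (TCP) lies between the finger pads; the fingertips stand 25 mm ahead of it and the grasp point (between the pads) lies 6 mm ahead of it; z points along the fingers, y is the line along which they close (so a half turn about z gives the same grasp; the last joint's range is limited). The gripper opens to 85 mm and grips with 20 to 120 N. Pads are 22 mm wide; open, the fingers measure 114 mm over their backs; the gripper's body (76 mm by 85 mm) begins 54 mm behind the grasp point. The pads swing forward as they close: fully open they stand 13 mm farther back than shut.
Start: joints at [1.149, 0.053, 1.613, -0, 1.476, -0.119], TCP at [0.186, 0.597, 0.256] pointing down, gripper open.
Joint ranges: [-3.01, 3.01], [-1.01, 2.22], [0.06, 2.58], [-1.02, 4.17], [0.09, 2.62], [-3.14, 3.14]. Speed limits (rad/s): [2.57, 2.57, 3.14, 3.14, 3.14, 3.14].

## Interface

Orientations are given as a unit quaternion [w, x, y, z].
In Python, from plant import manip gives the robot as it stands.
- The arm moves only by the shell command python3 -m inch 'ROWS'. ROWS is JSON, a list of rows, each a list of 3 entries, a list of its own where there are three numbers: the shift along the tool's x, y, z in m, then the turn, a rotation vector about the tool's x, y, z in rad, then the opening, from 0 (shut) to 1 (fully open). A call has 1 to 8 rows; each row shifts and turns the commanded pose from where the row before left it, along the tool's axes as they then stand; what a row does not reach is not made up. A row lasts 1/10 s, in which the tool goes at most 50 mm and 8.59 degrees, less where a joint would pass 70% of its speed; a pose out of reach is approached as far as the arm can. A call with a gripper value outside its range is refused whole. The fingers move at their own pace and stop on an object; the grip force is fixed at half the most. Time passes only in rows, so rows that do not move let the fingers close. It gives the time, the measured TCP pose, the force, the opening and the grip force at its end, in the units of the state.
- manip.state(): the state, without advancing time (a new reading comes with each control period).
- manip.grab_frame(name): name is "scene" or "top" or "wrist"; returns (picture, depth): 420x560x3 uint8, red, green, blue; 420x560 float32, m along the optical axis (not along the pixel's ray), 0 where there is no reading.
- manip.camera_params(name): a dict with "camera_matrix" (3x3 intrinsics, pixels), "rvec" (rotation vector, rad) and "tvec" (3), from world to camera coordinates, as OpenCV has them. Camera axes: x right, y down, z forward; pixel columns grow to the right and rows downward; lengths in m; the calibration is good to about 2 mm. A picture is of the moment at which its call begins: read the wrist's pose just before it. camera_params takes no time and is no camera call; for the wrist camera it gives the pose at the moment of the call.
- manip.job_done(): hands the job in; it is judged then, once.
Trained networks look in the newest picture that a camera, given by its name, has taken for a name from the list of things; names that differ only in an ending like _2 or _b are one class to them, and where a whole thing is asked for, a point or a joint stands for the part that bears it (a point fixed in the world has none). Each returns a list of dicts, best first, with "score" (0 to 1); they miss things now and then, are a little off and sometimes report something else, mostly with a low value. They report only what shows in the picture. A call takes as long as a camera call. They do not tell look-alikes from the thing itself.
- manip.look_for(camera, label): "point" ([x, y, z] in m, in world coordinates, good to about 4 mm: the middle of the surface that is visible of it).
The state is a dict: "time": time; "joint_pos": joint angles; "joint_vel": joint speeds; "joint_efforts": joint torques, N m; "tool_pos": TCP position; "tool_rot": TCP orientation; "contact_force": force on the tool from outside, world axes, zero at the start; "ft_torque": the same for the moment, N m; "gripper_width": opening from 0.0 (shut) to 1.0 (fully open); "grasp_force": force on a finger pad.
Only numpy, scipy, OpenCV 4.12 (cv2) and the standard library are available. Lean on these libraries where they do the work, as an engineer would, in place of code of your own. Each camera call takes 0.05 s, during which the arm holds its last target. There are 200 camera calls.

## Working session

There is one attempt and no reset: what is moved stays moved. The work goes in short steps, Python scripts to look and compute and a shell command to move; the robot and the scene stay as the last step left them, time stands still between calls to the robot, and variables do not carry over. Pictures are saved under pics/ and viewed, at most 10 in all, crops included, and the job is handed in when it is done.

```bash
mkdir -p pics; ls; cat > h.py <<'E'
import numpy as np, cv2
from scipy.spatial.transform import Rotation as R
from plant import manip
def cam(n):
    p=manip.camera_params(n); M=cv2.Rodrigues(np.array(p["rvec"],float))[0]
    return np.array(p["camera_matrix"]),M,np.array(p["tvec"],float).reshape(3)
def grab(n,f=None):
    K,M,t=cam(n); im,d=manip.grab_frame(n)
    if f: cv2.imwrite("pics/"+f,im[:,:,::-1])
    v,u=np.mgrid[:d.shape[0],:d.shape[1]]
    P=np.stack([(u-K[0,2])/K[0,0]*d,(v-K[1,2])/K[1,1]*d,d],-1)
    W=(P-t)@M; W[d==0]=np.nan
    return im,W
def q2R(q): return R.from_quat([q[1],q[2],q[3],q[0]])
E
python3 - <<'E'
from h import *
np.set_printoptions(precision=4,suppress=True)
im1,W=grab("scene","s.png"); np.save("sW",W); np.save("sI",im1)
im2,W2=grab("top","t.png"); np.save("tW",W2); np.save("tI",im2)
for l in ["cap_mid","jar_mid","stand","dish_mid","cradle_seat"]:
  for c in ["scene","top"]:
    print(l,c,[(np.round(x["point"],4).tolist(),round(x["score"],2)) for x in manip.look_for(c,l)][:3])
cv2.imwrite("pics/both.png",cv2.resize(np.hstack([im1,im2])[:,:,::-1],(800,300)))
print(manip.state()["tool_rot"],manip.state()["time"])
E
```

```text
pics
cap_mid scene [([0.5802, 0.1778, 0.1126], 0.81), ([0.5451, 0.0575, 0.0211], 0.67), ([0.4511, 0.2022, 0.0199], 0.64)]
cap_mid top [([0.4421, 0.2016, 0.0291], 0.72), ([0.5308, 0.0582, 0.0225], 0.57)]
jar_mid scene [([0.6111, 0.186, 0.0766], 0.57), ([0.6221, 0.1812, 0.0067], 0.18)]
jar_mid top [([0.597, 0.1824, 0.0832], 0.86)]
stand scene [([0.6224, 0.1798, 0.0084], 0.88), ([0.3488, -0.2534, 0.012], 0.4)]
stand top [([0.5773, 0.1585, 0.0097], 0.88)]
dish_mid scene [([0.5828, -0.1476, 0.0061], 0.62), ([0.3487, -0.2526, 0.0105], 0.27)]
dish_mid top [([0.5865, -0.1509, 0.0007], 0.63)]
cradle_seat scene []
cradle_seat top []
[-0.      0.1508  0.9886  0.    ] 0.6
```

View pics/s.png

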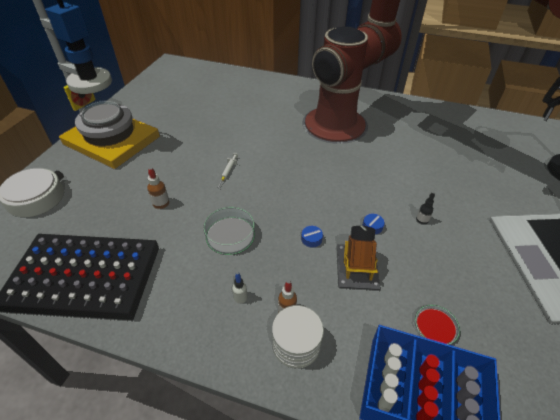

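View pics/t.png

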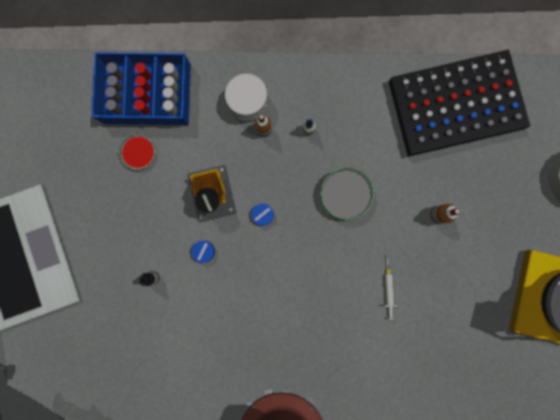

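The scene view shows the amber jar with its black cap at (362,245), leaning towards the robot. The blue look-alike caps are at (312,235) and (373,222), and the dish is at (230,230). In the top view, the cap is at (207,200), the stand is turned about 10°, and the dish is at (346,193).

```bash
python3 - <<'E'
from h import *
np.set_printoptions(precision=4,suppress=True)
for n in "st":
    W=np.load(n+"W.npy"); I=np.load(n+"I.npy").astype(int)
    roi=(np.abs(W[...,0]-.59)<.1)&(np.abs(W[...,1]-.18)<.07)
    mx=I.max(-1); mn=I.min(-1)
    blk=roi&(W[...,2]>.085)&(mx<70)&(mx-mn<25)
    wht=roi&(W[...,2]>.085)&(mn>90)
    amb=roi&(W[...,2]>.03)&(mx-mn>60)
    base=roi&(W[...,2]<.016)&(W[...,2]>.006)
    for nm,m in [("blk",blk),("wht",wht),("amb",amb),("base",base)]:
        p=W[m]; 
        if len(p)<4: print(n,nm,len(p)); continue
        c=np.median(p,0); u,s,v=np.linalg.svd(p-p.mean(0),full_matrices=False)
        print(n,nm,len(p),c,p.min(0),p.max(0),"pc1",v[0],"nrm",v[2],s/np.sqrt(len(p)))
    if base.sum()>10:
        print(n,"rect",cv2.minAreaRect((W[base][:,:2]*1000).astype(np.float32)))
    d=(np.hypot(W[...,0]-.585,W[...,1]+.15)<.09)&(W[...,2]>.03)&(W[...,2]<.06)
    if d.sum()>10: print("dish rim",cv2.minEnclosingCircle((W[d][:,:2]*1000).astype(np.float32)),W[d].mean(0))
K,M,t=cam("wrist"); s=manip.state(); T=q2R(s["tool_rot"])
C=-M.T@t; print("wrist cam in tool",T.inv().apply(C-np.array(s["tool_pos"])),"axis",T.inv().apply(M[2]),"xaxis",T.inv().apply(M[0]),K[0,0])
E
```

```text
s blk 305 [0.5781 0.1804 0.1132] [0.5386 0.1528 0.0967] [0.5907 0.2076 0.1265] pc1 [ 0.0919 -0.9921 -0.0852] nrm [-0.1537 -0.0987  0.9832] [0.0151 0.0113 0.0063]
s wht 8 [0.5548 0.1782 0.1092] [0.5429 0.173  0.1003] [0.5664 0.1833 0.1186] pc1 [0.7667 0.2745 0.5803] nrm [ 0.5802  0.0906 -0.8094] [0.0108 0.0012 0.0003]
s amb 849 [0.6132 0.1896 0.0703] [0.562  0.1448 0.0313] [0.6446 0.2313 0.1069] pc1 [-0.4242  0.3907  0.817 ] nrm [ 0.7799 -0.3009  0.5489] [0.0211 0.0205 0.0117]
s base 823 [0.6245 0.1847 0.0101] [0.5385 0.1261 0.0061] [0.6608 0.2463 0.0156] pc1 [ 0.542   0.8404 -0.002 ] nrm [-0.0036 -0.0001 -1.    ] [0.0367 0.0226 0.0015]
s rect ((590.5537719726562, 186.53749084472656), (124.43325805664062, 96.26617431640625), 14.274222373962402)
dish rim ((592.6541748046875, -148.17056274414062), 65.06908416748047) [ 0.5915 -0.1483  0.037 ]
t blk 418 [0.559  0.1793 0.1105] [0.532  0.1528 0.0917] [0.5866 0.2147 0.1284] pc1 [-0.8562  0.4328 -0.2822] nrm [-0.3771 -0.1501  0.9139] [0.0156 0.0146 0.0054]
t wht 40 [0.553  0.1785 0.1114] [0.5368 0.172  0.1003] [0.5687 0.1858 0.1246] pc1 [-0.7706 -0.2853 -0.5699] nrm [ 0.6223 -0.53   -0.576 ] [0.0119 0.0018 0.0014]
t amb 480 [0.6093 0.1836 0.065 ] [0.5574 0.1463 0.0307] [0.6388 0.2318 0.107 ] pc1 [0.2933 0.9149 0.2774] nrm [-0.7072  0.4028 -0.5811] [0.0231 0.0217 0.0122]
t base 743 [0.5576 0.1609 0.0099] [0.4961 0.1257 0.006 ] [0.655  0.2474 0.0157] pc1 [-0.9999  0.0159  0.0028] nrm [-0.0028 -0.0032 -1.    ] [0.0428 0.0319 0.0021]
t rect ((572.693359375, 187.76925659179688), (159.52980041503906, 118.28396606445312), 4.584746360778809)
dish rim ((587.4928588867188, -146.59921264648438), 63.89950180053711) [ 0.5927 -0.1522  0.0385]
wrist cam in tool [ 0.0713  0.     -0.1173] axis [-0.2836 -0.0003  0.9589] xaxis [0.0002 1.     0.0003] 310.6459742952498
```

```bash
cat >> h.py <<'E'
psi=np.radians(14.3)
def jarR(psi=psi):
    z=np.array([-np.sin(np.pi/5)*np.cos(psi),-np.sin(np.pi/5)*np.sin(psi),np.cos(np.pi/5)])
    y=np.array([-np.sin(psi),np.cos(psi),0]); return np.stack([np.cross(y,z),y,z],1)
def toolR(z,y):
    z=np.array(z,float)/np.linalg.norm(z); y=np.array(y,float); y-=z*(y@z); y/=np.linalg.norm(y)
    return np.stack([np.cross(y,z),y,z],1)
def axial(theta):  # tool along -jar z, closing direction theta from jar x
    J=jarR(); return toolR(-J[:,2],np.cos(theta)*J[:,0]+np.sin(theta)*J[:,1])
def plan(p,Rt,n=None,frm=None):
    "equal rows from the present (or given) pose to p,Rt; half turn about z allowed by caller"
    if frm is None:
        s=manip.state(); p0=np.array(s["tool_pos"]); R0=q2R(s["tool_rot"]).as_matrix()
    else: p0,R0=frm
    d=R0.T@(np.array(p)-p0); rv=R.from_matrix(R0.T@Rt).as_rotvec()
    if n is None: n=max(1,int(np.ceil(max(np.linalg.norm(d)/.045,np.linalg.norm(rv)/.148))))
    r=rv/n; S=sum(R.from_rotvec(r*k).as_matrix() for k in range(n)); sft=np.linalg.solve(S,d)
    print("n",n,"shift",np.round(sft,5).tolist(),"turn",np.round(r,4).tolist(),"| dist",np.round(d,4),"ang",np.round(rv,3))
E
python3 - <<'E'
from h import *
J=jarR(); top=np.array([.5525,.1785,.111])
plan(top+.09*J[:,2],axial(-1.15))
E
```

```text
n 15 shift [-0.04111, 0.01358, -0.00059] turn [-0.0509, 0.0034, 0.1389] | dist [-0.4291 -0.3176  0.0725] ang [-0.764  0.05   2.084]
```

```bash
R='x'; python3 -m inch '[[[-0.0411,0.0136,-0.0006],[-0.051,0.0034,0.139],1],[[-0.0411,0.0136,-0.0006],[-0.051,0.0034,0.139],1],[[-0.0411,0.0136,-0.0006],[-0.051,0.0034,0.139],1],[[-0.0411,0.0136,-0.0006],[-0.051,0.0034,0.139],1],[[-0.0411,0.0136,-0.0006],[-0.051,0.0034,0.139],1],[[-0.0411,0.0136,-0.0006],[-0.051,0.0034,0.139],1],[[-0.0411,0.0136,-0.0006],[-0.051,0.0034,0.139],1],[[-0.0411,0.0136,-0.0006],[-0.051,0.0034,0.139],1]]'
python3 -m inch '[[[-0.0411,0.0136,-0.0006],[-0.051,0.0034,0.139],1],[[-0.0411,0.0136,-0.0006],[-0.051,0.0034,0.139],1],[[-0.0411,0.0136,-0.0006],[-0.051,0.0034,0.139],1],[[-0.0411,0.0136,-0.0006],[-0.051,0.0034,0.139],1],[[-0.0411,0.0136,-0.0006],[-0.051,0.0034,0.139],1],[[-0.0411,0.0136,-0.0006],[-0.051,0.0034,0.139],1],[[-0.0411,0.0136,-0.0006],[-0.051,0.0034,0.139],1],[[0,0,0],[0,0,0],1]]'
python3 - <<'E'
from h import *
np.set_printoptions(precision=4,suppress=True)
J=jarR(); top=np.array([.5525,.1785,.111])
s=manip.state(); print(s["time"],s["joint_pos"],s["contact_force"],s["ft_torque"])
plan(top+.09*J[:,2],axial(-1.15))
im,W=grab("wrist","w1.png"); np.save("wW",W); np.save("wI",im)
L=(W-top)@J  # jar coords relative to cap top
I=im.astype(int); mx=I.max(-1); mn=I.min(-1)
near=(np.abs(L[...,0])<.035)&(np.abs(L[...,1])<.035)
capm=near&(np.abs(L[...,2])<.01)&(mx-mn<40)
p=W[capm]; c=p.mean(0); v=np.linalg.svd(p-c,full_matrices=False)[2]
print("cap plane n",v[2],"jz",J[:,2],len(p))
q=((p-top)@J); print("enc circle mm",cv2.minEnclosingCircle((q[:,:2]*1000).astype(np.float32)),"z",np.median(q[:,2]), q.min(0),q.max(0))
b=capm&(mn>90); q=(W[b]-top)@J; print("bar",len(q),q.mean(0)*1000); pc=np.linalg.svd(q[:,:2]-q[:,:2].mean(0),full_matrices=False)[2][0]; print("bar angle from jx",np.arctan(pc[1]/pc[0]))
a=(mx-mn>60)&(np.abs(L[...,1])<.05)&(L[...,2]<-.02)&(L[...,2]>-.085)&(L[...,0]>.015)&(L[...,0]<.045)
p=W[a]; print(len(p)); v=np.linalg.svd(p-p.mean(0),full_matrices=False)[2]; q=(p-top)@J
print("front n",v[2],"jx",J[:,0],"med",np.median(q,0)*1000,np.percentile(q,[2,98],axis=0)*1000)
E
```

```text
time: 1.4
tool_pos: [0.4809, 0.4458, 0.2559]
tool_rot: [0.017, 0.645, 0.739, 0.193]
contact_force: [1.1, -1.3, -0.2]
gripper_width: 1.001
grasp_force: 0.0
time: 2.2
tool_pos: [0.4967, 0.1624, 0.1771]
tool_rot: [0.026, 0.901, 0.31, 0.304]
contact_force: [-1.4, -0.5, -1.9]
gripper_width: 0.996
grasp_force: 0.0
2.2 [ 0.1447 -0.505   2.2964  0.0874  0.7349  1.006 ] [-1.3936 -0.4801 -1.9093] [-0.0956  0.3005 -0.0273]
n 1 shift [0.00811, 0.00162, -0.00244] turn [-0.0015, 0.0089, -0.0063] | dist [ 0.0081  0.0016 -0.0024] ang [-0.001  0.009 -0.006]
cap plane n [-0.5607 -0.1369  0.8166] jz [-0.5696 -0.1452  0.809 ] 4498
enc circle mm ((1.8392173051834106, -1.1734155416488647), 27.26497459411621) z -0.0033358959201717736 [-0.0247 -0.0281 -0.01  ] [ 0.029   0.0255 -0.0012]
bar 494 [ 2.1805 -1.7672 -2.9724]
bar angle from jx 0.09405682542827642
1143
front n [-0.7242 -0.2294 -0.6503] jx [0.784  0.1998 0.5878] med [ 29.0417   2.8744 -30.4122] [[ 16.0838 -28.1986 -81.5999]
 [ 30.1167  29.3135 -28.2361]]
```

View pics/w1.png

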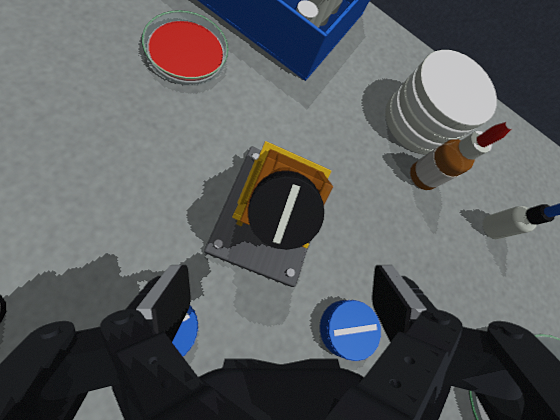

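The wrist view shows the black cap at (286,210), its white bar roughly along the jar's x, and the blue look-alikes at (350,330) and (185,330). The three views agree on the cap to about 2 mm, so I'm going in.

```bash
cat >> h.py <<'E'
top=np.array([.555,.178,.1095])   # cap top centre, seated
E
python3 - <<'E'
from h import *
J=jarR()
plan(top+.002*J[:,2],axial(-1.15),5)
E
```

```text
n 5 shift [0.00096, 0.00045, 0.01789] turn [-0.0001, 0.0008, -0.0007] | dist [0.0049 0.0022 0.0894] ang [-0.     0.004 -0.004]
```

```bash
python3 -m inch '[[[0.001,0.0005,0.018],[0,0.001,0],1],[[0.001,0.0005,0.018],[0,0.001,0],1],[[0.001,0.0004,0.018],[0,0.001,0],1],[[0.001,0.0004,0.018],[0,0.001,0],1],[[0.001,0.0004,0.0175],[0,0,0],1],[[0,0,0],[0,0,0],0.5],[[0,0,0],[0,0,0],0.4],[[0,0,0],[0,0,0],0]]'
python3 -m inch '[[[0,0,0],[0,0,0],0],[[0,0,0],[0,0,0],0],[[0,0,0],[0,0,0],0]]'
python3 - <<'E'
from h import *
J=jarR(); s=manip.state(); print(s["time"],s["contact_force"],s["ft_torque"],s["grasp_force"])
print("tcp in cap-top jar axes mm",(np.array(s["tool_pos"])-top)@J*1000)
plan(top+.002*J[:,2],axial(-1.15),1)
E
```

```text
time: 3.05
tool_pos: [0.5569, 0.1803, 0.1164]
tool_rot: [0.026, 0.897, 0.313, 0.311]
contact_force: [-1.3, 0.4, 0.3]
gripper_width: 0.613
grasp_force: 62.4
time: 3.35
tool_pos: [0.557, 0.1801, 0.1163]
tool_rot: [0.025, 0.897, 0.312, 0.311]
contact_force: [-5.9, 1.0, 6.3]
gripper_width: 0.616
grasp_force: 63.3
3.35 [-5.85678088  1.02822844  6.34354542] [0.22521222 0.48843997 0.21037572] 63.297807751223445
tcp in cap-top jar axes mm [5.97081795 1.53579282 4.08033335]
n 1 shift [-0.00609, -0.00103, 0.00204] turn [0.0009, -0.0068, -0.0017] | dist [-0.0061 -0.001   0.002 ] ang [ 0.001 -0.007 -0.002]
```

```bash
python3 -m inch '[[[0,0,0],[0,0,0],0.9],[[0,0,0],[0,0,0],0.9],[[-0.006,-0.001,0.002],[0,-0.006,0],0.9],[[0,0,0],[0,0,0],0.9],[[0,0,0],[0,0,0],0.9],[[0,0,0],[0,0,0],0.9]]'
python3 - <<'E'
from h import *
np.set_printoptions(precision=4,suppress=True)
J=jarR(); s=manip.state(); print(s["time"],s["contact_force"],s["ft_torque"],s["grasp_force"])
print("tcp in cap-top jar axes mm",(np.array(s["tool_pos"])-top)@J*1000)
plan(top+.002*J[:,2],axial(-1.15),1)
im,W=grab("wrist","w2.png")
T=q2R(s["tool_rot"]).as_matrix(); L=(W-np.array(s["tool_pos"]))@T
I=im.astype(int); m=(I.min(-1)>90)&(np.abs(L[...,0])<.03)&(np.abs(L[...,1])<.03)&(np.abs(L[...,2])<.015)
print("bar in tool",m.sum(),L[m].mean(0)*1000,L[m].min(0)*1000,L[m].max(0)*1000)
E
```

```text
time: 3.95
tool_pos: [0.5533, 0.1773, 0.1094]
tool_rot: [0.027, 0.899, 0.312, 0.307]
contact_force: [-0.2, -1.1, 0.6]
gripper_width: 0.903
grasp_force: 0.0
3.95 [-0.1763 -1.0823  0.5547] [-0.0825  0.2523  0.0159] 0.0
tcp in cap-top jar axes mm [-1.5557 -0.2896  0.9749]
n 1 shift [0.00154, 0.00037, -0.00103] turn [0.0002, 0.0018, -0.0017] | dist [ 0.0015  0.0004 -0.001 ] ang [ 0.     0.002 -0.002]
bar in tool 1132 [2.9455 2.3409 1.3488] [-24.8902  -7.3983  -0.4284] [23.4402 27.8173  6.664 ]
```

View pics/w2.png

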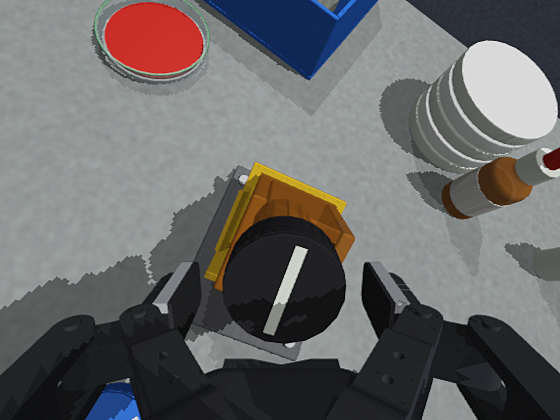

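The cap is centred between the fingers: its bar runs from (268,333) to (302,248). I'll close and unscrew.

```bash
python3 -m inch '[[[0,0.0015,0],[0,0,0],0.5],[[0,0,0],[0,0,0],0],[[0,0,0],[0,0,0],0],[[0,0,0],[0,0,0],0],[[0,0,0],[0,0,0],0]]'
python3 -m inch '[[[0,0,-0.0001],[0,0,-0.05],0],[[0,0,-0.0002],[0,0,-0.1],0],[[0,0,-0.0003],[0,0,-0.14],0],[[0,0,-0.0003],[0,0,-0.14],0],[[0,0,-0.0003],[0,0,-0.14],0]]'
python3 - <<'E'
from h import *
np.set_printoptions(precision=4,suppress=True)
J=jarR(); s=manip.state(); T=q2R(s["tool_rot"]).as_matrix();print(s["time"],"F tool",np.array(s["contact_force"])@T,"M tool",np.array(s["ft_torque"])@T,s["grasp_force"],s["gripper_width"])
print("tcp in cap-top jar axes mm",(np.array(s["tool_pos"])-top)@J*1000, "theta",np.arctan2(*(T[:,1]@J)[[1,0]]))
E
```

```text
time: 4.5
tool_pos: [0.5542, 0.1762, 0.1104]
tool_rot: [0.027, 0.899, 0.312, 0.307]
contact_force: [-5.1, -3.3, 5.6]
gripper_width: 0.619
grasp_force: 61.1
time: 5.0
tool_pos: [0.5538, 0.176, 0.1113]
tool_rot: [0.113, 0.773, 0.554, 0.287]
contact_force: [0.5, 0.7, 0.2]
gripper_width: 0.615
grasp_force: 62.6
5.0 F tool [0.8376 0.1835 0.2304] M tool [ 0.1376 -0.0396 -0.0492] 62.594052432104945 0.6154168749768778
tcp in cap-top jar axes mm [-0.2519 -1.6558  2.4122] theta -0.5759955463542039
```

```bash
python3 -m inch '[[[0,0,-0.0003],[0,0,-0.14],0],[[0,0,-0.0003],[0,0,-0.14],0],[[0,0,-0.0003],[0,0,-0.14],0],[[0,0,-0.0003],[0,0,-0.14],0],[[0,0,-0.0003],[0,0,-0.14],0],[[0,0,-0.0003],[0,0,-0.14],0],[[0,0,-0.0003],[0,0,-0.14],0],[[0,0,-0.0003],[0,0,-0.14],0]]'
python3 -m inch '[[[0,0,-0.0003],[0,0,-0.14],0],[[0,0,-0.0003],[0,0,-0.14],0],[[0,0,-0.0003],[0,0,-0.14],0],[[0,0,-0.0003],[0,0,-0.14],0],[[0,0,0],[0,0,0],0],[[0,0,0],[0,0,0],0]]'
python3 - <<'E'
from h import *
np.set_printoptions(precision=4,suppress=True)
J=jarR(); s=manip.state(); T=q2R(s["tool_rot"]).as_matrix();print(s["time"],"F tool",np.array(s["contact_force"])@T,"M tool",np.array(s["ft_torque"])@T,s["grasp_force"],s["gripper_width"],s["joint_pos"])
print("tcp in cap-top jar axes mm",(np.array(s["tool_pos"])-top)@J*1000, "theta",np.arctan2(*(T[:,1]@J)[[1,0]]))
E
```

```text
time: 5.8
tool_pos: [0.5529, 0.1757, 0.1137]
tool_rot: [0.249, 0.36, 0.88, 0.184]
contact_force: [1.6, 0.3, 0.6]
gripper_width: 0.612
grasp_force: 62.6
time: 6.4
tool_pos: [0.5523, 0.1758, 0.115]
tool_rot: [0.29, 0.107, 0.945, 0.11]
contact_force: [1.7, 2.9, 2.4]
gripper_width: 0.611
grasp_force: 62.8
6.4 F tool [-1.833   3.6061 -0.5514] M tool [-0.5073  0.0563 -0.0272] 62.78632543981075 0.6112866523419144 [ 0.1556 -0.2281  2.2123  0.1078  0.5324 -1.2643]
tcp in cap-top jar axes mm [ 0.65   -1.4294  6.3032] theta 1.0953525253794818
```

```bash
python3 -m inch '[[[0,0,-0.006],[0,0,0],0],[[0,0,-0.01],[0,0,0],0],[[0,0,-0.015],[0,0,0],0],[[0,0,-0.02],[0,0,0],0],[[0,0,-0.01],[0,0,0],0],[[0,0,0],[0,0,0],0],[[0,0,0],[0,0,0],0]]'
cat >> h.py <<'E'
def upright(theta): # the same, tilted upright about jar y
    h=np.array([np.cos(psi),np.sin(psi),0]); J=jarR()
    return toolR([0,0,-1],np.cos(theta)*h+np.sin(theta)*J[:,1])
E
python3 - <<'E'
from h import *
np.set_printoptions(precision=4,suppress=True)
J=jarR(); s=manip.state(); print(s["time"],s["contact_force"],s["gripper_width"],s["joint_pos"])
p1=np.array([.42,0,.09]); R1=upright(1.095)
plan(p1,R1)
plan(np.array([.42,0,.0265]),R1,frm=(p1,R1),n=3)
E
```

```text
time: 7.1
tool_pos: [0.5162, 0.1664, 0.1626]
tool_rot: [0.288, 0.106, 0.945, 0.108]
contact_force: [-0.3, -0.6, -1.3]
gripper_width: 0.615
grasp_force: 63.0
7.1 [-0.2706 -0.5846 -1.2708] 0.6146908601248627 [ 0.1465 -0.4202  2.2674  0.0951  0.6733 -1.2557]
n 5 shift [0.01485, -0.03852, 0.00373] turn [0.057, 0.1114, 0.0004] | dist [ 0.0721 -0.1914 -0.0198] ang [0.285 0.557 0.002]
n 3 shift [0.0, 0.0, 0.02117] turn [0.0, 0.0, 0.0] | dist [0.     0.     0.0635] ang [0. 0. 0.]
```

```bash
python3 -m inch '[[[0.0149,-0.0385,0.0037],[0.057,0.1114,0.0004],0],[[0.0149,-0.0385,0.0037],[0.057,0.1114,0.0004],0],[[0.0149,-0.0385,0.0037],[0.057,0.1114,0.0004],0],[[0.0149,-0.0385,0.0037],[0.057,0.1114,0.0004],0],[[0.0148,-0.0385,0.0037],[0.057,0.1114,0.0004],0],[[0,0,0],[0,0,0],0],[[0,0,0],[0,0,0],0],[[0,0,0],[0,0,0],0]]'
python3 - <<'E'
from h import *
np.set_printoptions(precision=4,suppress=True)
s=manip.state(); print(s["time"],s["contact_force"],s["gripper_width"])
plan(np.array([.42,0,.0265]),upright(1.095),n=4)
im,W=grab("wrist","w3.png"); T=q2R(s["tool_rot"]).as_matrix(); L=(W-np.array(s["tool_pos"]))@T
c=L[250:330,265:300]; cv=im[250:330,265:300]; m=cv.min(-1)>90; print("bar tool mm",m.sum(),np.nanmedian(c[m],0)*1000); print("black z",np.nanmedian(c[~m],0)*1000)
E
```

```text
time: 7.9
tool_pos: [0.4205, 0.0008, 0.0902]
tool_rot: [0.001, 0.112, 0.994, 0.0]
contact_force: [0.2, 0.1, -0.4]
gripper_width: 0.616
grasp_force: 63.1
7.9 [ 0.2361  0.1098 -0.445 ] 0.6158550602428435
n 4 shift [9e-05, -0.00024, 0.01592] turn [0.0002, 0.0003, 0.0003] | dist [ 0.0004 -0.001   0.0637] ang [0.001 0.001 0.001]
bar tool mm 971 [1.4827 0.4338 1.5296]
black z [1.5525 0.4556 1.8968]
```

```bash
python3 -m inch '[[[0,0,0.025],[0,0,0],0],[[0,0,0.025],[0,0,0],0],[[0,0,0.009],[0,0,0],0],[[0,0,0.004],[0,0,0],0],[[0,0,0.001],[0,0,0],0],[[0,0,0],[0,0,0],0],[[0,0,0],[0,0,0],0]]'
python3 -c "
from h import *
s=manip.state();print(s['tool_pos'],s['contact_force'],s['time'])"
```

```text
time: 8.65
tool_pos: [0.4216, 0.0002, 0.0277]
tool_rot: [0.002, 0.112, 0.994, -0.0]
contact_force: [0.3, 0.1, -0.1]
gripper_width: 0.617
grasp_force: 63.1
[4.21588011e-01 2.25210956e-04 2.77042836e-02] [ 0.29358757  0.13126795 -0.14515847] 8.65
```

```bash
python3 -m inch '[[[0,0,0.001],[0,0,0],0],[[0,0,0.0008],[0,0,0],0],[[0,0,0],[0,0,0],0],[[0,0,0],[0,0,0],0]]'
python3 -m inch '[[[0,0,0],[0,0,0],1],[[0,0,0],[0,0,0],1],[[0,0,0],[0,0,0],1],[[0,0,-0.03],[0,0,0],1],[[0,0,-0.04],[0,0,0],1],[[0,0,-0.04],[0,0,0],1],[[0,0,0],[0,0,0],1],[[0,0,0],[0,0,0],1]]'
python3 - <<'E'
from h import *
np.set_printoptions(precision=4,suppress=True)
J=jarR(); s=manip.state(); print(s["time"],s["joint_pos"])
im,W=grab("wrist","w4.png"); np.save("w4W",W); np.save("w4I",im)
c=(np.abs(W[...,0]-.42)<.05)&(np.abs(W[...,1])<.05)&(W[...,2]>.018)&(W[...,2]<.03); print("cap", np.nanmedian(W[c],0), cv2.minEnclosingCircle((W[c][:,:2]*1000).astype(np.float32)))
b=c&(im.min(-1)>90); print("bar",b.sum(),W[b].mean(0)); pc=np.linalg.svd(W[b][:,:2]-W[b][:,:2].mean(0),full_matrices=False)[2][0]; print("bar yaw",np.arctan2(pc[1],pc[0]))
jm=top-.058*J[:,2]; d=np.radians(61)
zt=-(np.cos(d)*J[:,2]+np.sin(d)*J[:,0]); Rg=toolR(zt,-J[:,1]); Rg2=toolR(zt,J[:,1])
pre=jm+.014*J[:,2]-.11*zt
plan(pre,Rg); plan(pre,Rg2); print(pre,zt)
E
```

```text
time: 9.05
tool_pos: [0.4212, 0.0002, 0.0256]
tool_rot: [0.001, 0.112, 0.994, -0.0]
contact_force: [-0.7, 0.5, 5.2]
gripper_width: 0.614
grasp_force: 63.6
time: 9.85
tool_pos: [0.4212, 0.0002, 0.1358]
tool_rot: [0.002, 0.112, 0.994, -0.0]
contact_force: [0.4, -0.0, 0.8]
gripper_width: 0.999
grasp_force: 0.0
9.85 [-0.1767 -0.3664  2.191   0.0002  1.313  -1.5222]
cap [0.4189 0.0004 0.0236] ((420.4897766113281, 0.04963979870080948), 27.288951873779297)
bar 411 [ 0.421  -0.0004  0.024 ]
bar yaw -0.6004109565788238
n 19 shift [0.01184, 0.01516, -0.00637] turn [0.0305, -0.0074, 0.1374] | dist [-0.1561  0.2364 -0.0392] ang [ 0.58  -0.14   2.611]
n 7 shift [-0.02751, 0.02864, -0.01145] turn [0.0148, 0.0613, -0.0668] | dist [-0.1561  0.2364 -0.0392] ang [ 0.104  0.429 -0.467]
[0.6251 0.1959 0.1736] [-0.4095 -0.1044 -0.9063]
```

```bash
cat >> h.py <<'E'
jm=top-.058*jarR()[:,2]; dl=np.radians(61)
def jarg(J=None):
    J=jarR() if J is None else J
    return toolR(-(np.cos(dl)*J[:,2]+np.sin(dl)*J[:,0]),J[:,1])
E
python3 - <<'E'
from h import *
J=jarR(); s=manip.state(); p0=np.array(s["tool_pos"])+[0,0,.05]; R0=q2R(s["tool_rot"]).as_matrix()
Rg=jarg(); plan(jm+.014*J[:,2]-.14*Rg[:,2],Rg,frm=(p0,R0),n=8)
E
```

```text
n 8 shift [-0.02621, 0.02547, -0.00762] turn [0.013, 0.0536, -0.0584] | dist [-0.1674  0.2422 -0.0163] ang [ 0.104  0.429 -0.467]
```

```bash
python3 -m inch '[[[0,0,-0.05],[0,0,0],1],[[-0.0262,0.0255,-0.0076],[0.013,0.0536,-0.0584],1],[[-0.0262,0.0255,-0.0076],[0.013,0.0536,-0.0584],1],[[-0.0262,0.0255,-0.0076],[0.013,0.0536,-0.0584],1],[[-0.0262,0.0255,-0.0076],[0.013,0.0536,-0.0584],1],[[-0.0262,0.0255,-0.0076],[0.013,0.0536,-0.0584],1],[[-0.0262,0.0255,-0.0076],[0.013,0.0536,-0.0584],1],[[-0.0262,0.0255,-0.0076],[0.013,0.0536,-0.0584],1]]'
python3 -m inch '[[[-0.0262,0.0255,-0.0076],[0.013,0.0536,-0.0584],1],[[0,0,0],[0,0,0],1],[[0,0,0],[0,0,0],1],[[0,0,0],[0,0,0],1]]'
python3 - <<'E'
from h import *
np.set_printoptions(precision=4,suppress=True)
J=jarR(); s=manip.state(); print(s["time"],s["joint_pos"])
Rg=jarg(); plan(jm+.014*J[:,2]-.003*Rg[:,2],Rg,n=5)
im,W=grab("wrist","w5.png"); np.save("w5W",W); np.save("w5I",im)
L=(W-jm)@J*1000; I=im.astype(int); amb=(I.max(-1)-I.min(-1)>40)
a=amb&(L[...,2]>22)&(L[...,2]<40)&(np.abs(L[...,1])<26)&(np.abs(L[...,0])<40); print("shoulder",a.sum(),np.median(L[a],0),np.percentile(L[a],[1,99],axis=0))
f=amb&(np.abs(L[...,2])<28)&(np.abs(L[...,1])<50)&(L[...,0]>20)&(L[...,0]<36); print("front",f.sum(),np.median(L[f],0),np.percentile(L[f],[1,99],axis=0)); 
r=(L[...,2]>48)&(L[...,2]<62)&(np.hypot(L[...,0],L[...,1])<30); print("rim",r.sum(),np.median(L[r],0),cv2.minEnclosingCircle(L[r][:,:2].astype(np.float32)))
E
```

```text
time: 10.7
tool_pos: [0.6161, 0.1698, 0.2014]
tool_rot: [-0.191, -0.093, 0.977, -0.024]
contact_force: [1.0, -0.5, -0.3]
gripper_width: 0.999
grasp_force: 0.0
time: 11.1
tool_pos: [0.6368, 0.1984, 0.2004]
tool_rot: [-0.215, -0.121, 0.969, -0.027]
contact_force: [1.7, -0.7, -0.1]
gripper_width: 1.001
grasp_force: 0.0
11.1 [ 0.199   0.4469  1.2839 -0.0227  1.8478 -1.6217]
n 5 shift [-0.00012, 9e-05, 0.02727] turn [-0.0001, -0.0002, -0.0002] | dist [-0.0007  0.0005  0.1363] ang [-0.    -0.001 -0.001]
shoulder 2257 [20.5764  0.6855 31.1667] [[-19.8196 -25.675   22.398 ]
 [ 29.6335  25.6267  39.6597]]
front 2885 [28.8388 -0.8686  3.2294] [[ 27.4815 -28.2085 -27.4125]
 [ 29.9076  26.2129  27.3934]]
rim 1003 [ 6.0276 -0.8074 53.1578] ((1.186561107635498, -1.231386661529541), 21.061626434326172)
```

View pics/w5.png

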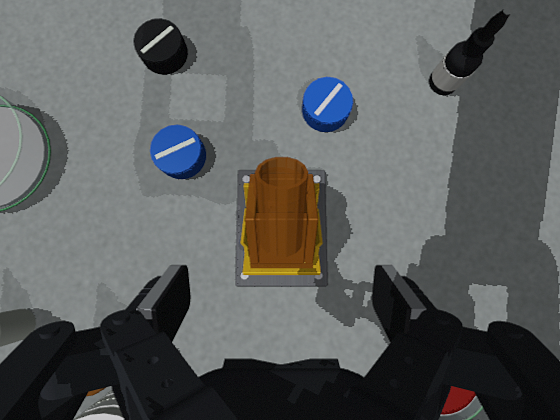

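The uncapped jar sits straight in the stand, with its mouth at (282,172) and body near (284,240). The black cap stands upright at (160,45), clear of everything. I'll grasp the jar.

```bash
cat >> h.py <<'E'
jm=jm+jarR()@np.array([.0009,-.0009,-.0009])
E
python3 -m inch '[[[-0.0018,-0.0004,0.03],[0,0,0],1],[[0,0,0.035],[0,0,0],1],[[0,0,0.035],[0,0,0],1],[[0,0,0.025],[0,0,0],1],[[0,0,0.011],[0,0,0],1],[[0,0,0],[0,0,0],1],[[0,0,0],[0,0,0],1]]'
python3 -m inch '[[[0,0,0],[0,0,0],0.7],[[0,0,0],[0,0,0],0],[[0,0,0],[0,0,0],0],[[0,0,0],[0,0,0],0],[[0,0,0],[0,0,0],0]]'
python3 - <<'E'
from h import *
np.set_printoptions(precision=4,suppress=True)
J=jarR(); s=manip.state(); print(s["time"],s["ft_torque"]); T=q2R(s["tool_rot"]).as_matrix()
print("tcp in jar mm",(np.array(s["tool_pos"])-jm)@J*1000,"Fjar",np.array(s["contact_force"])@J); print(J.T@T)
np.save("grasp",np.vstack([s["tool_pos"],T]))
E
```

```text
time: 11.85
tool_pos: [0.5847, 0.1847, 0.0791]
tool_rot: [-0.213, -0.121, 0.969, -0.027]
contact_force: [-0.2, 0.8, -0.3]
gripper_width: 1.0
grasp_force: 0.0
time: 12.35
tool_pos: [0.585, 0.1853, 0.079]
tool_rot: [-0.213, -0.121, 0.969, -0.027]
contact_force: [1.9, 0.6, 5.4]
gripper_width: 0.649
grasp_force: 64.4
12.35 [ 0.0884 -0.0424 -0.0845]
tcp in jar mm [ 6.1508  0.5838 16.0507] Fjar [4.7959 0.1128 3.2252]
[[-0.4879 -0.0003 -0.8729]
 [ 0.0004  1.     -0.0005]
 [ 0.8729 -0.0006 -0.4879]]
```

```bash
python3 -m inch '[[[0.0044,0,-0.0024],[0,0,0],0],[[0.0087,0,-0.0049],[0,0,0],0],[[0.0131,0,-0.0073],[0,0,0],0],[[0.0175,0,-0.0098],[0,0,0],0],[[0.0175,0,-0.0098],[0,0,0],0],[[0.0175,0,-0.0098],[0,0,0],0],[[0,0,0],[0,0,0],0],[[0,0,0],[0,0,0],0]]'
cat >> h.py <<'E'
dish=np.array([.590,-.148])
def pour(alpha,az,mouth):
    "tool pose for jar tilted alpha (deg), leaning away from azimuth az, mouth at given point"
    G=np.load("grasp.npy"); J0=jarR(); prel=J0.T@(G[0]-jm); Rrel=J0.T@G[1:]
    a=np.radians(alpha); h=np.array([np.cos(np.radians(az)),np.sin(np.radians(az)),0]); Z=np.array([0,0,1.])
    z=-np.sin(a)*h+np.cos(a)*Z; x=np.cos(a)*h+np.sin(a)*Z; J=np.stack([x,np.cross(z,x),z],1)
    return np.array(mouth)-.055*z+J@prel, J@Rrel
def mouth(off,z,az):
    return np.array([dish[0]+off*np.cos(np.radians(az)),dish[1]+off*np.sin(np.radians(az)),z])
E
python3 - <<'E'
from h import *
s=manip.state(); print(s["time"],s["joint_pos"],s["contact_force"])
B=pour(60,30,mouth(.03,.16,30)); C=pour(92,30,mouth(.03,.082,30)); D=pour(122,30,mouth(.025,.08,30))
plan(*B); plan(*C,frm=B); plan(*D,frm=C); print(B[0],C[0],D[0],D[1][:,2])
E
```

```text
time: 13.15
tool_pos: [0.5324, 0.172, 0.1496]
tool_rot: [-0.214, -0.122, 0.969, -0.027]
contact_force: [0.1, -0.1, -3.3]
gripper_width: 0.65
grasp_force: 63.9
13.15 [ 0.19104565  0.25497906  1.61333791 -0.02552449  1.70817263 -1.6271881 ] [ 0.14831094 -0.09214675 -3.31831896]
n 7 shift [-0.00071, -0.04419, -4e-05] turn [0.0088, -0.0599, -0.0384] | dist [-0.0387 -0.3057 -0.0137] ang [ 0.061 -0.419 -0.269]
n 4 shift [0.0023, 1e-05, 0.01408] turn [-0.0001, -0.1396, 0.0001] | dist [-0.0027  0.      0.0563] ang [-0.    -0.559  0.   ]
n 4 shift [-0.00019, -0.0, -0.00543] turn [-0.0001, -0.1309, 0.0001] | dist [ 0.0035 -0.     -0.0212] ang [-0.    -0.524  0.   ]
[ 0.64756423 -0.11409117  0.14585213] [ 0.6492135  -0.11313897  0.08950639] [ 0.63714156 -0.12010871  0.10585618] [ 0.75919098  0.43770822 -0.4817059 ]
```

```bash
python3 -m inch '[[[-0.0007,-0.0442,0],[0.0088,-0.06,-0.0384],0],[[-0.0007,-0.0442,0],[0.0088,-0.06,-0.0384],0],[[-0.0007,-0.0442,0],[0.0088,-0.06,-0.0384],0],[[-0.0007,-0.0442,0],[0.0088,-0.06,-0.0384],0],[[-0.0007,-0.0442,0],[0.0088,-0.06,-0.0384],0],[[-0.0007,-0.0442,0],[0.0088,-0.06,-0.0384],0],[[-0.0007,-0.0442,0],[0.0088,-0.06,-0.0384],0],[[0,0,0],[0,0,0],0]]'
python3 -m inch '[[[0,0,0],[0,0,0],0],[[0,0,0],[0,0,0],0]]'
python3 - <<'E'
from h import *
s=manip.state(); print(s["time"],s["joint_pos"])
B=pour(60,30,mouth(.03,.16,30)); C=pour(92,30,mouth(.03,.082,30)); D=pour(122,30,mouth(.025,.08,30))
plan(*B,n=1); plan(*C,n=5); 
im,W=grab("top","t2.png"); d=(np.hypot(W[...,0]-.585,W[...,1]+.15)<.09)&(W[...,2]>.03)&(W[...,2]<.06)
print("dish rim",cv2.minEnclosingCircle((W[d][:,:2]*1000).astype(np.float32)))
cv2.imwrite("pics/t2c.png",cv2.resize(im[120:270,200:420,::-1],(660,450)))
E
```

```text
time: 13.95
tool_pos: [0.6479, -0.1195, 0.1448]
tool_rot: [-0.007, -0.256, 0.967, -0.003]
contact_force: [-1.0, -0.7, -2.8]
gripper_width: 0.648
grasp_force: 65.0
time: 14.15
tool_pos: [0.6468, -0.1134, 0.1446]
tool_rot: [-0.008, -0.259, 0.966, -0.001]
contact_force: [-0.4, 0.5, -3.4]
gripper_width: 0.648
grasp_force: 65.0
14.15 [-0.28283943  0.22105589  1.61973306 -0.0103895   1.31278193 -2.37459451]
n 1 shift [-0.00029, -0.00101, -0.00121] turn [0.0022, -0.0016, 0.0005] | dist [-0.0003 -0.001  -0.0012] ang [ 0.002 -0.002  0.   ]
n 5 shift [0.00187, -0.00021, 0.01102] turn [0.0004, -0.112, 0.0] | dist [-0.0031 -0.0011  0.0551] ang [ 0.002 -0.56   0.   ]
dish rim ((628.6499633789062, -140.1508026123047), 48.11375427246094)
```

View pics/t2c.png

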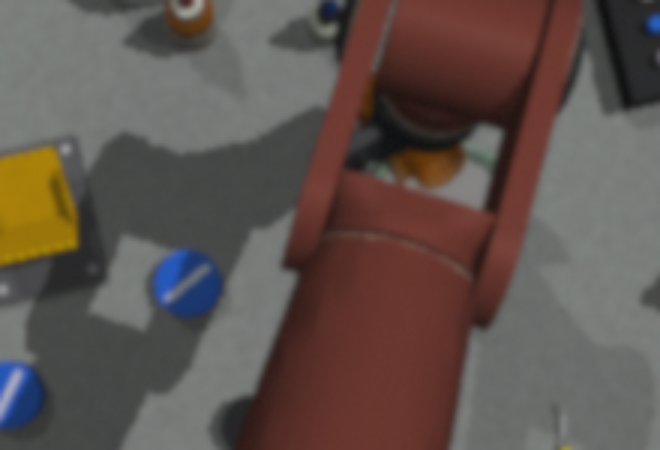

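The jar is over the dish, behind the forearm at (430,165), with nothing in its way. Next I tip it.

```bash
python3 -m inch '[[[0.0019,-0.0002,0.011],[0.0004,-0.112,0],0],[[0.0019,-0.0002,0.011],[0.0004,-0.112,0],0],[[0.0019,-0.0002,0.011],[0.0004,-0.112,0],0],[[0.0019,-0.0002,0.011],[0.0004,-0.112,0],0],[[0.0019,-0.0002,0.011],[0.0004,-0.112,0],0],[[0,0,0],[0,0,0],0],[[0,0,0],[0,0,0],0]]'
python3 - <<'E'
from h import *
s=manip.state(); print(s["time"],s["joint_pos"],s["contact_force"])
C=pour(92,30,mouth(.03,.082,30)); D=pour(122,30,mouth(.025,.08,30))
plan(*C,n=1); plan(*D,n=8)
E
```

```text
time: 14.9
tool_pos: [0.6493, -0.1131, 0.0906]
tool_rot: [0.259, -0.25, 0.93, 0.069]
contact_force: [0.1, -1.0, -2.2]
gripper_width: 0.651
grasp_force: 65.0
14.9 [-0.45422978  0.12376921  1.89940036  0.58752263  0.88318172 -2.87508554] [ 0.11839948 -0.99515219 -2.20189164]
n 1 shift [0.00064, 5e-05, 0.00095] turn [-0.0004, -0.0011, 0.0012] | dist [0.0006 0.     0.0009] ang [-0.    -0.001  0.001]
n 8 shift [-8e-05, 0.0, -0.00261] turn [-0.0, -0.0656, 0.0002] | dist [ 0.0041  0.     -0.0203] ang [-0.    -0.525  0.002]
```

```bash
python3 - <<'E'
from h import *
np.set_printoptions(precision=3,suppress=True)
def ang(Rt,j1,a):
    M=R.from_euler("ZY",[j1,a]).as_matrix().T@Rt
    return R.from_matrix(M).as_euler("ZYZ")
s=manip.state(); j=s["joint_pos"]; T=q2R(s["tool_rot"]).as_matrix()
print("model",ang(T,j[0],j[1]+j[2]),"actual",j[3:])
p=np.array(s["tool_pos"])
for az in [30,20,10,0,-15]:
    for al in [92,115,122]:
        D=pour(al,az,mouth(.025,.08,az)); w=D[0]-.22*D[1][:,2]; j1=np.arctan2(w[1],w[0])
        print(az,al,j1,ang(D[1],j1,2.08),D[0])
w=p-.22*T[:,2]; print(np.arctan2(w[1],w[0]),j[0])
E
```

```text
model [ 0.588  0.883 -1.304] actual [ 0.588  0.883 -2.875]
30 92 -0.30599150974721145 [ 0.585  0.763 -1.198] [ 0.645 -0.116  0.088]
30 115 -0.40466534272037286 [ 1.172  0.781 -1.698] [ 0.64  -0.119  0.102]
30 122 -0.431401218428143 [ 1.333  0.827 -1.824] [ 0.637 -0.12   0.106]
20 92 -0.2944570011219983 [ 0.518  0.678 -0.988] [ 0.65  -0.126  0.088]
20 115 -0.3770937369974326 [ 1.191  0.618 -1.594] [ 0.644 -0.128  0.102]
20 122 -0.40006818442004255 [ 1.392  0.651 -1.768] [ 0.641 -0.129  0.106]
10 92 -0.2811127644640795 [ 0.412  0.603 -0.742] [ 0.653 -0.136  0.088]
10 115 -0.3431602944842786 [ 1.176  0.449 -1.459] [ 0.647 -0.137  0.102]
10 122 -0.36078757156196284 [ 1.453  0.466 -1.716] [ 0.644 -0.138  0.106]
0 92 -0.2664235165470763 [ 0.264  0.548 -0.455] [ 0.654 -0.147  0.088]
0 115 -0.3041583246542539 [ 1.068  0.28  -1.232] [ 0.648 -0.147  0.102]
0 122 -0.31504593495670924 [ 1.518  0.275 -1.671] [ 0.645 -0.147  0.106]
-15 92 -0.24307829476022222 [-0.021  0.517  0.034] [ 0.652 -0.164  0.088]
-15 115 -0.24037245026083864 [-0.154  0.117  0.166] [ 0.646 -0.162  0.102]
-15 122 -0.23958516213234576 [-1.885  0.021  1.896] [ 0.643 -0.162  0.106]
-0.2992058946688376 -0.4542297775623366
```

```bash
python3 - <<'E'
from h import *
np.set_printoptions(precision=3,suppress=True)
def ang(Rt,j1,a):
    return R.from_matrix(R.from_euler("ZY",[j1,a]).as_matrix().T@Rt).as_euler("ZYZ")
C=pour(90,2,mouth(.03,.084,2)); plan(*C,n=5)
for al in [90,100,106,112]:
    D=pour(al,2,mouth(.027,.08,2)); w=D[0]-.22*D[1][:,2]; j1=np.arctan2(w[1],w[0])-.155; print(al,ang(D[1],j1,2.05))
plan(*pour(112,2,mouth(.027,.08,2)),frm=C,n=8)
E
```

```text
n 5 shift [0.00025, -0.00672, -4e-05] turn [0.0491, 0.0067, 0.0847] | dist [ 0.007 -0.032 -0.004] ang [0.245 0.033 0.424]
90 [ 0.357  0.657 -0.69 ]
100 [ 0.591  0.542 -0.899]
106 [ 0.777  0.49  -1.069]
112 [ 0.996  0.457 -1.272]
n 8 shift [-0.0, -0.0, -0.00164] turn [-0.0, -0.048, 0.0] | dist [ 0.002 -0.    -0.013] ang [-0.    -0.384  0.   ]
```

```bash
python3 -m inch '[[[0.0003,-0.0067,0],[0.0491,0.0067,0.0847],0],[[0.0003,-0.0067,0],[0.0491,0.0067,0.0847],0],[[0.0003,-0.0067,0],[0.0491,0.0067,0.0847],0],[[0.0003,-0.0067,0],[0.0491,0.0067,0.0847],0],[[0.0002,-0.0067,0],[0.0491,0.0067,0.0847],0],[[0,0,0],[0,0,0],0]]'
python3 -m inch '[[[0,0,-0.0016],[0,-0.048,0],0],[[0,0,-0.0016],[0,-0.048,0],0],[[0,0,-0.0016],[0,-0.048,0],0],[[0,0,-0.0016],[0,-0.048,0],0],[[0,0,-0.0016],[0,-0.048,0],0],[[0,0,-0.0016],[0,-0.048,0],0],[[0,0,-0.0016],[0,-0.048,0],0],[[0,0,-0.0016],[0,-0.048,0],0]]'
python3 -m inch '[[[0,0,0],[0,0,0],0],[[0,0,0],[0,0,0],0],[[0,0,0],[0,0,0],0],[[0,0,0],[0,0,0],0],[[0,0,0],[0,0,0],0]]'
python3 - <<'E'
from h import *
s=manip.state(); print(s["time"],s["joint_pos"],s["contact_force"])
grab("wrist","w6.png"); im,W=grab("scene"); cv2.imwrite("pics/s6.png",cv2.resize(im[190:270,180:280,::-1],(500,400)))
wr=cv2.imread("pics/w6.png"); sc=cv2.imread("pics/s6.png"); cv2.imwrite("pics/c6.png",np.hstack([cv2.resize(wr,(400,300)),cv2.resize(sc,(375,300))]))
for i in range(4):
    for c in ["scene","wrist"]: print(i,c,[(np.round(x["point"],3).tolist(),round(x["score"],2)) for x in manip.look_for(c,"ball%d_center"%i)]) if i==0 else 0
E
```

```text
time: 15.5
tool_pos: [0.6614, -0.1448, 0.093]
tool_rot: [0.255, -0.018, 0.967, 0.003]
contact_force: [1.1, 0.5, -2.3]
gripper_width: 0.648
grasp_force: 64.9
time: 16.3
tool_pos: [0.6527, -0.1458, 0.1023]
tool_rot: [0.436, -0.017, 0.9, 0.007]
contact_force: [0.6, 0.1, -2.7]
gripper_width: 0.647
grasp_force: 65.0
time: 16.8
tool_pos: [0.652, -0.1462, 0.1011]
tool_rot: [0.434, -0.015, 0.901, 0.007]
contact_force: [-1.0, -0.4, -2.5]
gripper_width: 0.652
grasp_force: 65.1
16.8 [-0.48106287  0.01424015  2.11562715  1.16032806  0.43270012 -3.03434148] [-0.98151938 -0.42196318 -2.54723582]
0 scene [([0.69, -0.141, 0.118], 0.41)]
0 wrist [([0.607, -0.129, 0.018], 0.97)]
```

View pics/c6.png

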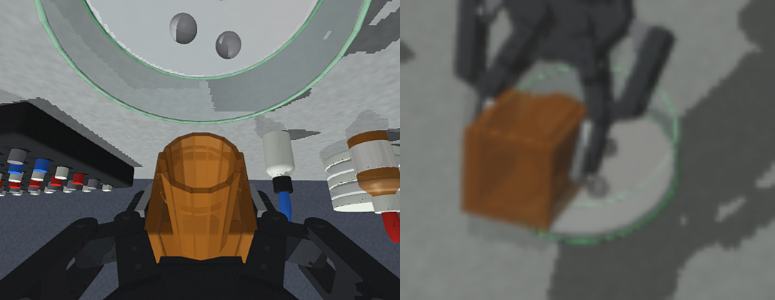

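Two balls are visible in the dish, at (183,28) and (228,45), and the rest of it is out of view. I'll shake the jar a little, then back off and count.

```bash
python3 -m inch '[[[0.004,0,-0.002],[0,0,0],0],[[-0.008,0,0.004],[0,0,0],0],[[0.008,0,-0.004],[0,0,0],0],[[-0.004,0,0.002],[0,0,0],0],[[0,0,0],[0,0,0],0],[[0,0,0],[0,0,0],0],[[0,0,0],[0,0,0],0],[[0,0,0],[0,0,0],0]]'
python3 - <<'E'
from h import *
s=manip.state(); print(s["time"],s["joint_pos"],s["contact_force"])
C=pour(92,10,mouth(.03,.11,10)); plan(*C,n=4)
P=pour(45,25,np.array([.60,.05,.20])); plan(*P,frm=C)
E
```

```text
time: 17.8
tool_pos: [0.6515, -0.1462, 0.1005]
tool_rot: [0.434, -0.015, 0.901, 0.007]
contact_force: [0.5, 0.1, -2.0]
gripper_width: 0.644
grasp_force: 65.2
17.8 [-0.48135228  0.01429396  2.11659981  1.16114242  0.43253606 -3.03487304] [ 0.48749818  0.11758156 -1.96874906]
n 4 shift [-0.00423, 0.0025, -0.00188] turn [-0.0234, 0.088, -0.0265] | dist [-0.0173  0.0105 -0.0056] ang [-0.093  0.352 -0.106]
n 6 shift [-0.00688, 0.033, -0.00958] turn [-0.006, 0.1359, -0.0445] | dist [-0.0359  0.2015 -0.0476] ang [-0.036  0.815 -0.267]
```

```bash
python3 -m inch '[[[-0.0042,0.0025,-0.0019],[-0.0234,0.088,-0.0265],0],[[-0.0042,0.0025,-0.0019],[-0.0234,0.088,-0.0265],0],[[-0.0042,0.0025,-0.0019],[-0.0234,0.088,-0.0265],0],[[-0.0042,0.0025,-0.0019],[-0.0234,0.088,-0.0265],0],[[-0.0069,0.033,-0.0096],[-0.006,0.136,-0.0445],0],[[-0.0069,0.033,-0.0096],[-0.006,0.136,-0.0445],0],[[-0.0069,0.033,-0.0096],[-0.006,0.136,-0.0445],0],[[-0.0069,0.033,-0.0096],[-0.006,0.136,-0.0445],0]]'
python3 -m inch '[[[-0.0069,0.033,-0.0096],[-0.006,0.136,-0.0445],0],[[-0.0069,0.033,-0.0096],[-0.006,0.136,-0.0445],0],[[0,0,0],[0,0,0],0],[[0,0,0],[0,0,0],0],[[0,0,0],[0,0,0],0]]'
python3 - <<'E'
from h import *
s=manip.state(); print(s["time"],s["joint_pos"],s["contact_force"])
J=jarR()
G=np.load("grasp.npy"); 
plan(G[0]+.085*J[:,2]+.003*J[:,0],G[1:])
im,W=grab("top"); im2,W2=grab("scene")
a=cv2.resize(im[150:240,300:390,::-1],(390,390)); b=cv2.resize(im2[190:270,190:270,::-1],(390,390)); cv2.imwrite("pics/c7.png",np.hstack([a,b]))
for c in ["scene","top"]: print(c,[(np.round(x["point"],3).tolist(),round(x["score"],2)) for x in manip.look_for(c,"ball0_center")])
E
```

```text
time: 18.6
tool_pos: [0.6387, -0.0022, 0.1617]
tool_rot: [0.007, -0.172, 0.985, -0.013]
contact_force: [0.2, -0.2, -3.5]
gripper_width: 0.651
grasp_force: 65.1
time: 19.1
tool_pos: [0.6281, 0.0634, 0.1761]
tool_rot: [-0.127, -0.212, 0.969, -0.03]
contact_force: [-1.1, 0.1, -2.6]
gripper_width: 0.647
grasp_force: 65.3
19.1 [ 0.02548547  0.27334746  1.51760123 -0.10546274  1.58933209 -1.96552826] [-1.07545646  0.07771474 -2.63412854]
n 4 shift [0.00838, 0.03369, 0.00983] turn [-0.0163, 0.043, 0.0426] | dist [0.027  0.1374 0.0342] ang [-0.065  0.172  0.17 ]
scene []
top []
```

View pics/c7.png

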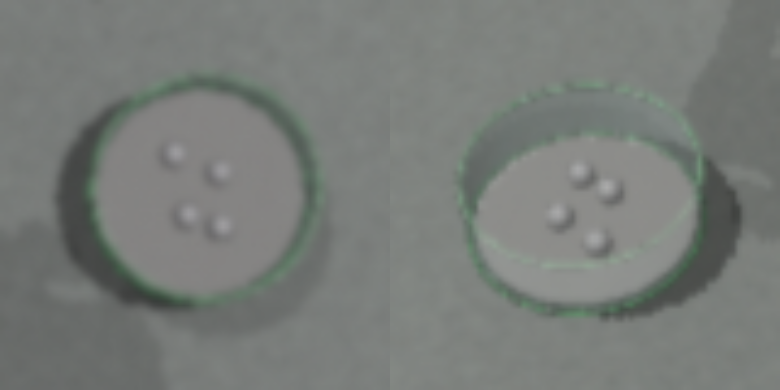

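All four balls lie in the dish, at (175,155), (219,172), (188,215) and (220,227) in the left crop. I'll take the jar back.

```bash
python3 -m inch '[[[0.0084,0.0337,0.0098],[-0.0163,0.043,0.0426],0],[[0.0084,0.0337,0.0098],[-0.0163,0.043,0.0426],0],[[0.0084,0.0337,0.0098],[-0.0163,0.043,0.0426],0],[[0.0084,0.0337,0.0098],[-0.0163,0.043,0.0426],0],[[0,0,0],[0,0,0],0],[[0,0,0],[0,0,0],0],[[0,0,0],[0,0,0],0],[[0,0,0],[0,0,0],0]]'
python3 - <<'E'
from h import *
np.set_printoptions(precision=3,suppress=True)
s=manip.state(); print(s["time"],s["joint_pos"],s["contact_force"])
J=jarR(); G=np.load("grasp.npy"); T=q2R(s["tool_rot"]).as_matrix(); p=np.array(s["tool_pos"])
print("tcp-grasp in jar mm",(p-G[0])@J*1000); plan(G[0]+.03*J[:,2]+.0015*J[:,0],G[1:],n=3)
im,W=grab("wrist"); Jn=T@G[1:].T@J; jn=p-T@G[1:].T@(G[0]-jm)
L=(W-jn)@Jn*1000; I=im.astype(int); amb=(I.max(-1)-I.min(-1)>40)
a=amb&(L[...,2]>28)&(L[...,2]<36)&(np.abs(L[...,1])<26)&(np.abs(L[...,0])<27)&(np.hypot(L[...,0],L[...,1])>24); q=L[a]; print("shoulder",a.sum(),np.median(q,0))
A=np.c_[q[:,:2],np.ones(len(q))]; print("shoulder slopes",np.linalg.lstsq(A,q[:,2],rcond=None)[0])
r=(L[...,2]>50)&(L[...,2]<60)&(np.hypot(L[...,0],L[...,1])<24); print("rim",r.sum(),np.median(L[r],0),cv2.minEnclosingCircle(L[r][:,:2].astype(np.float32)))
E
```

```text
time: 20.1
tool_pos: [0.54, 0.1732, 0.1508]
tool_rot: [-0.212, -0.121, 0.969, -0.027]
contact_force: [-0.1, -0.5, -2.0]
gripper_width: 0.648
grasp_force: 65.2
20.1 [ 0.191  0.267  1.596 -0.025  1.709 -1.627] [-0.099 -0.498 -1.99 ]
tcp-grasp in jar mm [ 4.473 -0.571 85.519]
n 3 shift [-0.01566, 0.00021, 0.00991] turn [0.0, 0.0006, -0.0003] | dist [-0.047  0.001  0.03 ] ang [ 0.     0.002 -0.001]
shoulder 3453 [22.563  0.221 32.175]
shoulder slopes [-0.002 -0.001 32.183]
rim 4172 [ 5.332  0.218 54.711] ((0.18320797383785248, 0.336734414100647), 21.06145668029785)
```

```bash
python3 -m inch '[[[-0.0157,0.0002,0.0099],[0,0.0006,0],0],[[-0.0157,0.0002,0.0099],[0,0.0006,0],0],[[-0.0157,0.0002,0.0099],[0,0.0006,0],0],[[0,0,0],[0,0,0],0],[[0,0,0],[0,0,0],0],[[0,0,0],[0,0,0],0]]'
python3 - <<'E'
from h import *
s=manip.state(); print(s["time"],s["contact_force"])
J=jarR(); G=np.load("grasp.npy"); print("tcp-grasp in jar mm",(np.array(s["tool_pos"])-G[0])@J*1000); plan(G[0]+.002*J[:,2]+.0005*J[:,0],G[1:],n=4)
E
```

```text
time: 20.75
tool_pos: [0.5684, 0.182, 0.1041]
tool_rot: [-0.214, -0.122, 0.969, -0.027]
contact_force: [0.3, -0.3, -2.1]
gripper_width: 0.647
grasp_force: 65.6
20.75 [ 0.26243486 -0.32350536 -2.0988482 ]
tcp-grasp in jar mm [ 1.0894753  0.837727  30.2844763]
n 4 shift [-0.0061, -0.00021, 0.00357] turn [-0.0, -0.0003, 0.0] | dist [-0.0244 -0.0008  0.0143] ang [-0.    -0.001  0.   ]
```

```bash
python3 -m inch '[[[-0.0061,-0.0002,0.0036],[0,0,0],0],[[-0.0061,-0.0002,0.0036],[0,0,0],0],[[-0.0061,-0.0002,0.0036],[0,0,0],0],[[-0.0061,-0.0002,0.0035],[0,0,0],0],[[0,0,0],[0,0,0],0],[[0,0,0],[0,0,0],0]]'
python3 -m inch '[[[-0.0009,0,0.0005],[0,0,0],0],[[-0.0009,0,0.0005],[0,0,0],0],[[0,0,0],[0,0,0],0],[[0,0,0],[0,0,0],0]]'
python3 - <<'E'
from h import *
s=manip.state(); J=jarR(); print(s["time"],"Fjar",np.array(s["contact_force"])@J)
G=np.load("grasp.npy"); print("tcp-grasp in jar mm",(np.array(s["tool_pos"])-G[0])@J*1000); plan(*[G[0],G[1:]],n=1)
E
```

```text
time: 21.35
tool_pos: [0.5844, 0.1855, 0.0799]
tool_rot: [-0.214, -0.122, 0.969, -0.027]
contact_force: [2.1, -0.1, -2.7]
gripper_width: 0.65
grasp_force: 65.4
time: 21.75
tool_pos: [0.585, 0.1857, 0.079]
tool_rot: [-0.214, -0.122, 0.969, -0.027]
contact_force: [-1.5, -1.0, 3.0]
gripper_width: 0.652
grasp_force: 65.7
21.75 Fjar [ 0.39312318 -0.58996198  3.44789143]
tcp-grasp in jar mm [0.10347819 0.39222999 0.0119967 ]
n 1 shift [4e-05, -0.00039, 0.0001] turn [-0.0004, -0.0027, 0.0006] | dist [ 0.     -0.0004  0.0001] ang [-0.    -0.003  0.001]
```

```bash
python3 -m inch '[[[0,0,0],[0,0,0],1],[[0,0,0],[0,0,0],1],[[0,0,0],[0,0,0],1],[[0,0,-0.02],[0,0,0],1],[[0,0,-0.04],[0,0,0],1],[[0,0,-0.04],[0,0,0],1],[[0,0,-0.04],[0,0,0],1],[[0,0,0],[0,0,0],1]]'
python3 -m inch '[[[0,0,0],[0,0,0],1],[[0,0,0],[0,0,0],1]]'
python3 - <<'E'
from h import *
np.set_printoptions(precision=3,suppress=True)
s=manip.state(); print(s["time"],s["contact_force"])
p1=np.array([.4212,.0002,.15]); R1=upright(1.095); plan(p1,R1)
im,W=grab("wrist"); J=jarR(); I=im.astype(int); amb=(I.max(-1)-I.min(-1)>40)
L=(W-jm)@J*1000
a=amb&(L[...,2]>28)&(L[...,2]<36)&(np.abs(L[...,1])<26)&(np.abs(L[...,0])<27)&(np.hypot(L[...,0],L[...,1])>24); q=L[a]; print("shoulder",a.sum(),np.median(q,0))
f=amb&(np.abs(L[...,2])<28)&(np.abs(L[...,1])<50)&(L[...,0]>20)&(L[...,0]<36); print("front",f.sum(),np.median(L[f],0),np.percentile(L[f],[1,99],axis=0)); 
q=L[f];A=np.c_[q[:,1:],np.ones(len(q))]; print("front slopes y,z",np.linalg.lstsq(A,q[:,0],rcond=None)[0])
r=(L[...,2]>50)&(L[...,2]<60)&(np.hypot(L[...,0],L[...,1])<24); print("rim",r.sum(),np.median(L[r],0),cv2.minEnclosingCircle(L[r][:,:2].astype(np.float32)))
E
```

```text
time: 22.55
tool_pos: [0.6465, 0.2012, 0.2127]
tool_rot: [-0.208, -0.122, 0.97, -0.027]
contact_force: [-0.2, -0.8, -0.3]
gripper_width: 1.002
grasp_force: 0.0
time: 22.75
tool_pos: [0.6415, 0.2002, 0.2037]
tool_rot: [-0.215, -0.122, 0.969, -0.027]
contact_force: [0.3, -0.2, -0.7]
gripper_width: 0.999
grasp_force: 0.0
22.75 [ 0.292 -0.173 -0.702]
n 7 shift [0.03024, -0.02706, 0.01619] turn [-0.0149, -0.0613, 0.0669] | dist [ 0.215 -0.139  0.16 ] ang [-0.105 -0.429  0.469]
shoulder 613 [21.328 -0.888 32.229]
front 2830 [27.945 -0.121  3.326] [[ 26.587 -27.003 -27.235]
 [ 28.966  27.399  27.488]]
front slopes y,z [ 0.    -0.    27.923]
rim 863 [ 3.932 -0.084 54.427] ((0.27567559480667114, 0.3503666818141937), 21.155227661132812)
```

```bash
python3 -m inch '[[[0.0302,-0.0271,0.0162],[-0.015,-0.0613,0.067],1],[[0.0302,-0.0271,0.0162],[-0.015,-0.0613,0.067],1],[[0.0302,-0.0271,0.0162],[-0.015,-0.0613,0.067],1],[[0.0302,-0.0271,0.0162],[-0.015,-0.0613,0.067],1],[[0.0302,-0.0271,0.0162],[-0.015,-0.0613,0.067],1],[[0.0302,-0.0271,0.0162],[-0.015,-0.0613,0.067],1],[[0.0302,-0.0271,0.0162],[-0.015,-0.0613,0.067],1],[[0,0,0],[0,0,0],1]]'
python3 -m inch '[[[0,0,0],[0,0,0],1],[[0,0,0],[0,0,0],1],[[0,0,0],[0,0,0],1]]'
python3 - <<'E'
from h import *
s=manip.state(); print(s["time"],s["contact_force"])
plan(np.array([.4212,0,.0256]),upright(1.095),n=4)
im,W=grab("wrist"); c=(np.abs(W[...,0]-.42)<.05)&(np.abs(W[...,1])<.05)&(W[...,2]>.018)&(W[...,2]<.03)
b=c&(im.min(-1)>90); pc=np.linalg.svd(W[b][:,:2]-W[b][:,:2].mean(0),full_matrices=False)[2][0]; print("bar",b.sum(),W[b].mean(0),np.arctan2(pc[1],pc[0]))
E
```

```text
time: 23.6
tool_pos: [0.412, 0.0001, 0.142]
tool_rot: [-0.006, 0.115, 0.993, 0.001]
contact_force: [-0.2, 1.1, -0.5]
gripper_width: 1.003
grasp_force: 0.0
time: 23.9
tool_pos: [0.4243, 0.0003, 0.1522]
tool_rot: [0.002, 0.113, 0.994, 0.001]
contact_force: [0.1, 0.2, -0.8]
gripper_width: 0.999
grasp_force: 0.0
23.9 [ 0.12613426  0.21443785 -0.75265802]
n 4 shift [0.00082, -0.00028, 0.03166] turn [0.0004, 0.0011, 0.0001] | dist [ 0.0035 -0.0012  0.1266] ang [0.002 0.004 0.001]
bar 366 [ 4.20925614e-01 -4.94648885e-05  2.39251005e-02] -0.5645170301646213
```

```bash
python3 -m inch '[[[0.0009,-0.0003,0.035],[0.0004,0.001,0],1],[[0.0009,-0.0003,0.035],[0.0004,0.001,0],1],[[0.0009,-0.0003,0.035],[0.0004,0.001,0],1],[[0.0008,-0.0003,0.0216],[0.0004,0.001,0],1],[[0,0,0],[0,0,0],1],[[0,0,0],[0,0,0],1],[[0,0,0],[0,0,0],1]]'
python3 -m inch '[[[0,0,0],[0,0,0],0.7],[[0,0,0],[0,0,0],0],[[0,0,0],[0,0,0],0],[[0,0,0],[0,0,0],0],[[0,0,0],[0,0,0],0]]'
python3 -m inch '[[[0,0,-0.02],[0,0,0],0],[[0,0,-0.04],[0,0,0],0],[[0,0,-0.04],[0,0,0],0],[[0,0,0],[0,0,0],0],[[0,0,0],[0,0,0],0],[[0,0,0],[0,0,0],0]]'
python3 - <<'E'
from h import *
np.set_printoptions(precision=4,suppress=True)
s=manip.state(); print(s["time"],s["contact_force"]); J=jarR()
im,W=grab("wrist"); T=q2R(s["tool_rot"]).as_matrix(); L=(W-np.array(s["tool_pos"]))@T
c=L[240:340,250:315]; cv=im[240:340,250:315]; m=(cv.min(-1)>90)&(np.abs(c[...,2])<.006); q=c[m]
pc=np.linalg.svd(q[:,:2]-q[:,:2].mean(0),full_matrices=False)[2][0]
print("bar tool mm",m.sum(),np.median(q,0)*1000,q.mean(0)*1000,"angle in tool",np.arctan2(pc[1],pc[0]))
k=(np.abs(c[...,2])<.004)&~m; print(np.nanmedian(c[k],0)*1000)
# cap top centre when edge sits on thread at 70mm: jar z 70+24-32
for h in (.062+.035,): plan(jm+h*J[:,2]+.0017*J[:,2],axial(1.095))
E
```

```text
time: 24.65
tool_pos: [0.421, -0.0003, 0.0262]
tool_rot: [0.001, 0.113, 0.994, -0.0]
contact_force: [-0.1, -0.5, 0.3]
gripper_width: 0.999
grasp_force: 0.0
time: 25.15
tool_pos: [0.4204, -0.0004, 0.026]
tool_rot: [0.001, 0.113, 0.994, -0.0]
contact_force: [-1.7, 0.4, 6.1]
gripper_width: 0.614
grasp_force: 63.3
time: 25.75
tool_pos: [0.4181, 0.0, 0.123]
tool_rot: [-0.002, 0.113, 0.994, 0.0]
contact_force: [-0.6, -0.8, -1.3]
gripper_width: 0.613
grasp_force: 62.9
25.75 [-0.5717 -0.7565 -1.2524]
bar tool mm 1085 [-0.3565  0.0313  1.9711] [-0.4818  0.074   1.9708] angle in tool -2.814098078184377
[1.637  0.4792 2.3606]
n 5 shift [-0.01525, 0.03883, 0.00386] turn [-0.0577, -0.1126, -0.0002] | dist [-0.0738  0.193  -0.0201] ang [-0.288 -0.563 -0.001]
```

```bash
python3 - <<'E'
from h import *
J=jarR(); o=J@np.array([.0001,-.0004,0]); A=(jm+o+.096*J[:,2],axial(1.15)); plan(*A,n=6)
E
```

```text
n 6 shift [-0.01361, 0.03208, 0.00378] turn [-0.0455, -0.0951, -0.009] | dist [-0.0755  0.1934 -0.018 ] ang [-0.273 -0.571 -0.054]
```

```bash
python3 - <<'E'
from h import *
J=jarR(); o=J@np.array([.0001,-.0004,0]); A=(jm+o+.125*J[:,2],axial(1.15)); plan(*A,n=6)
E
```

```text
n 6 shift [-0.01202, 0.0313, -0.0008] turn [-0.0455, -0.0951, -0.009] | dist [-0.0602  0.1856 -0.0414] ang [-0.273 -0.571 -0.054]
```

```bash
python3 -m inch '[[[-0.012,0.0313,-0.0008],[-0.0455,-0.0951,-0.009],0],[[-0.012,0.0313,-0.0008],[-0.0455,-0.0951,-0.009],0],[[-0.012,0.0313,-0.0008],[-0.0455,-0.0951,-0.009],0],[[-0.012,0.0313,-0.0008],[-0.0455,-0.0951,-0.009],0],[[-0.012,0.0313,-0.0008],[-0.0455,-0.0951,-0.009],0],[[-0.012,0.0313,-0.0008],[-0.0455,-0.0951,-0.009],0],[[0,0,0],[0,0,0],0],[[0,0,0],[0,0,0],0]]'
python3 -m inch '[[[0,0,0],[0,0,0],0],[[0,0,0],[0,0,0],0]]'
python3 - <<'E'
from h import *
np.set_printoptions(precision=4,suppress=True)
J=jarR(); o=J@np.array([.0001,-.0004,0]); s=manip.state(); T=q2R(s["tool_rot"]).as_matrix()
print(s["time"],s["joint_pos"],"F",s["contact_force"],"M",np.array(s["ft_torque"])@T)
plan(jm+o+.088*J[:,2],axial(1.15),n=3)
im,W=grab("wrist"); L=(W-np.array(s["tool_pos"]))@T
c=L[240:340,250:315]; cv=im[240:340,250:315]; k=(np.abs(c[...,2]-.0022)<.003); m=k&(cv.min(-1)>90); print("bar",c[m].mean(0)*1000,m.sum())
g=(np.abs(L[...,2]-.0022)<.0015)&(np.hypot(L[...,0],L[...,1])<.032); print("top circ",g.sum(),cv2.minEnclosingCircle((L[g][:,:2]*1000).astype(np.float32)))
E
```

```text
time: 26.6
tool_pos: [0.5182, 0.1674, 0.1633]
tool_rot: [0.291, 0.081, 0.948, 0.101]
contact_force: [0.9, -0.5, -0.5]
gripper_width: 0.621
grasp_force: 63.0
time: 26.8
tool_pos: [0.5193, 0.1664, 0.1648]
tool_rot: [0.293, 0.082, 0.947, 0.101]
contact_force: [0.7, -0.0, -0.5]
gripper_width: 0.609
grasp_force: 63.0
26.8 [ 0.1454 -0.4155  2.2612  0.0961  0.6712 -1.3092] F [ 0.6675 -0.0137 -0.5148] M [ 0.1831  0.2969 -0.0442]
n 3 shift [0.00054, 0.00019, 0.01254] turn [-0.0003, 0.0006, -0.0002] | dist [0.0016 0.0006 0.0376] ang [-0.001  0.002 -0.   ]
bar [0.076  0.0251 2.3631] 1151
top circ 10211 ((3.7821948528289795, 0.009457259438931942), 30.922239303588867)
```

```bash
python3 -m inch '[[[0.0005,0.0002,0.0125],[0,0.0006,0],0],[[0.0005,0.0002,0.0125],[0,0.0006,0],0],[[0.0005,0.0002,0.0125],[0,0.0006,0],0],[[0,0,0],[0,0,0],0],[[0,0,0],[0,0,0],0],[[0,0,0],[0,0,0],0]]'
python3 - <<'E'
from h import *
np.set_printoptions(precision=4,suppress=True)
J=jarR(); s=manip.state(); T=q2R(s["tool_rot"]).as_matrix(); print("F",np.array(s["contact_force"])@T,"tcp-jm",(np.array(s["tool_pos"])-jm)@J*1000)
plan(jm+J@np.array([-.0001,-.0003,.067]),axial(1.15),n=5)
E
```

```text
time: 27.45
tool_pos: [0.54, 0.1733, 0.1353]
tool_rot: [0.293, 0.081, 0.947, 0.102]
contact_force: [-0.1, -0.1, 0.2]
gripper_width: 0.615
grasp_force: 63.0
F [-0.0754 -0.062  -0.2702] tcp-jm [ 1.5598  0.0428 89.0246]
n 5 shift [0.00028, -0.0002, 0.0044] turn [0.0001, 0.0004, 0.0] | dist [ 0.0014 -0.001   0.022 ] ang [0.    0.002 0.   ]
```

```bash
python3 -m inch '[[[0.0007,-0.0005,0.002],[0,0.001,0],0],[[0.0007,-0.0005,0.005],[0,0.001,0],0],[[0,0,0.005],[0,0,0],0],[[0,0,0.005],[0,0,0],0],[[0,0,0.005],[0,0,0],0],[[0,0,0],[0,0,0],0],[[0,0,0],[0,0,0],0]]'
python3 - <<'E'
from h import *
np.set_printoptions(precision=4,suppress=True)
J=jarR(); s=manip.state(); T=q2R(s["tool_rot"]).as_matrix(); print("F",np.array(s["contact_force"])@T,"M",np.array(s["ft_torque"])@T,"tcp-jm",(np.array(s["tool_pos"])-jm)@J*1000)
plan(jm+J@np.array([-.0001,-.0003,.0643]),axial(1.15),n=2)
E
```

```text
time: 28.15
tool_pos: [0.5511, 0.1762, 0.1156]
tool_rot: [0.291, 0.081, 0.948, 0.102]
contact_force: [0.5, 0.5, -0.8]
gripper_width: 0.616
grasp_force: 62.9
F [0.1122 0.3474 1.0052] M [-0.0242  0.2192 -0.0284] tcp-jm [-0.7476  0.0917 66.3304]
n 2 shift [-0.00038, -5e-05, 0.00101] turn [0.0002, -0.0007, 0.0003] | dist [-0.0008 -0.0001  0.002 ] ang [ 0.    -0.001  0.001]
```

```bash
python3 -m inch '[[[-0.0004,0,0.001],[0,0,0],0],[[0,0,0.001],[0,0,0],0],[[0,0,0.0007],[0,0,0],0],[[0,0,0],[0,0,0],0],[[0,0,0],[0,0,0],0]]'
python3 - <<'E'
from h import *
np.set_printoptions(precision=4,suppress=True)
J=jarR(); s=manip.state(); T=q2R(s["tool_rot"]).as_matrix(); print("F",np.array(s["contact_force"])@T,"M",np.array(s["ft_torque"])@T,"tcp-jm",(np.array(s["tool_pos"])-jm)@J*1000)
E
```

```text
time: 28.65
tool_pos: [0.5527, 0.1764, 0.1143]
tool_rot: [0.291, 0.081, 0.948, 0.102]
contact_force: [-8.4, -1.6, 7.5]
gripper_width: 0.612
grasp_force: 64.2
F [  2.5713  -0.5696 -11.0723] M [ 0.2131  0.7914 -0.0133] tcp-jm [-0.2329 -0.0406 64.333 ]
```

```bash
python3 -m inch '[[[0,0,0],[0,0,0.14],0],[[0,0,0.0002],[0,0,0.14],0],[[0,0,0.0003],[0,0,0.14],0],[[0,0,0.0003],[0,0,0.14],0],[[0,0,0.0003],[0,0,0.14],0],[[0,0,0.0003],[0,0,0.14],0]]'
python3 - <<'E'
from h import *
np.set_printoptions(precision=4,suppress=True)
J=jarR(); s=manip.state(); T=q2R(s["tool_rot"]).as_matrix(); print("F",np.array(s["contact_force"])@T,"M",np.array(s["ft_torque"])@T,"tcp-jm",(np.array(s["tool_pos"])-jm)@J*1000, "theta",np.arctan2(*(T[:,1]@J)[[1,0]]))
E
```

```text
time: 29.25
tool_pos: [0.5534, 0.1769, 0.1129]
tool_rot: [0.224, 0.463, 0.831, 0.212]
contact_force: [-4.2, 1.6, 2.6]
gripper_width: 0.613
grasp_force: 63.6
F [ 2.9097 -0.5428 -4.2695] M [ 0.3573  0.5155 -0.1085] tcp-jm [-0.3563  0.1854 62.7299] theta 0.3050856707740467
```

```bash
python3 -m inch '[[[0,0,0.0003],[0,0,0.14],0],[[0,0,0.0003],[0,0,0.14],0],[[0,0,0.0003],[0,0,0.14],0],[[0,0,0.0003],[0,0,0.14],0],[[0,0,0.0003],[0,0,0.14],0],[[0,0,0.0003],[0,0,0.14],0],[[0,0,0.0003],[0,0,0.14],0],[[0,0,0.0003],[0,0,0.14],0]]'
python3 -m inch '[[[0,0,0.0003],[0,0,0.12],0],[[0,0,0.0002],[0,0,0.08],0],[[0,0,0],[0,0,0],0]]'
cat > chk.py <<'E'
from h import *
np.set_printoptions(precision=4,suppress=True)
J=jarR(); s=manip.state(); T=q2R(s["tool_rot"]).as_matrix(); print(s["time"],"F",np.array(s["contact_force"])@T,"M",np.array(s["ft_torque"])@T,"tcp-jm",(np.array(s["tool_pos"])-jm)@J*1000, "beta",np.arctan2(*(T[:,1]@J)[[1,0]])+1.243,s["joint_pos"][5])
im,W=grab("wrist"); L=(W-np.array(s["tool_pos"]))@T
c=L[240:340,240:325]; m=(im[240:340,240:325].min(-1)>90)&(np.abs(c[...,2]-.0022)<.004)&(np.hypot(c[...,0],c[...,1])<.022); q=c[m]
pc=np.linalg.svd(q[:,:2]-q[:,:2].mean(0),full_matrices=False)[2][0]; print("bar in tool",m.sum(),q.mean(0)*1000,np.arctan(pc[1]/pc[0]),"(grip .328)")
E
python3 chk.py
```

```text
time: 30.05
tool_pos: [0.5552, 0.1771, 0.1118]
tool_rot: [0.077, 0.833, 0.459, 0.299]
contact_force: [-11.7, -1.6, 11.8]
gripper_width: 0.614
grasp_force: 64.7
time: 30.35
tool_pos: [0.5554, 0.1772, 0.1119]
tool_rot: [0.047, 0.874, 0.375, 0.305]
contact_force: [-16.0, -3.1, 14.2]
gripper_width: 0.616
grasp_force: 65.2
30.35 F [ -3.6042  -3.4051 -21.0178] M [ 0.5896 -0.839   0.1951] tcp-jm [ 0.6596  0.0294 60.7271] beta 0.23254479421330188 0.8394742608026307
bar in tool 1087 [1.0578 0.8995 2.255 ] 0.33357618039504444 (grip .328)
```

```bash
python3 -m inch '[[[0,0,0],[0,0,0.08],0],[[0,0,0],[0,0,0.08],0],[[0,0,0],[0,0,0.08],0],[[0,0,0],[0,0,0],0],[[0,0,0],[0,0,0],0]]'
python3 chk.py
```

```text
time: 30.9
tool_pos: [0.5554, 0.1772, 0.1119]
tool_rot: [0.011, 0.913, 0.268, 0.309]
contact_force: [-15.2, -2.9, 13.0]
gripper_width: 0.617
grasp_force: 65.2
30.9 F [ -4.3074  -2.4911 -19.6369] M [ 0.3547 -0.9901  0.2147] tcp-jm [ 0.6828 -0.0051 60.7382] beta -0.006721541195873426 1.0784859337661497
bar in tool 1079 [1.0832 0.8537 2.2539] 0.33357873279307837 (grip .328)
```

```bash
python3 -m inch '[[[0,0,0],[0,0,0.06],0],[[0,0,0],[0,0,0.06],0],[[0,0,0],[0,0,0.06],0],[[0,0,0],[0,0,0],0],[[0,0,0],[0,0,0],0]]'
python3 chk.py
```

```text
time: 31.45
tool_pos: [0.5561, 0.1771, 0.1124]
tool_rot: [-0.017, 0.933, 0.185, 0.309]
contact_force: [-10.5, -2.3, 12.4]
gripper_width: 0.617
grasp_force: 64.7
31.45 F [ -1.2881  -0.5135 -16.3528] M [-0.0006 -0.7046  0.128 ] tcp-jm [ 1.4303 -0.2508 60.7471] beta -0.18641217938850674 1.2582650514361975
bar in tool 1088 [1.1545 0.8148 2.2714] 0.3326671227071948 (grip .328)
```

```bash
python3 -m inch '[[[0,0,0],[0,0,0.06],0],[[0,0,0],[0,0,0.06],0],[[0,0,0],[0,0,0],0],[[0,0,0],[0,0,0],0]]'
python3 chk.py
python3 - <<'E'
from h import *
W=None; im,W=grab("wrist","w8.png"); J=jarR(); L=(W-jm)@J*1000
I=im.astype(int); amb=(I.max(-1)-I.min(-1)>40)
f=amb&(np.abs(L[...,2])<28)&(np.abs(L[...,1])<50)&(L[...,0]>20)&(L[...,0]<36)
q=L[f];print(len(q),np.median(q,0),np.percentile(q,[1,99],axis=0));A=np.c_[q[:,1:],np.ones(len(q))]; print("front slopes y,z",np.linalg.lstsq(A,q[:,0],rcond=None)[0])
E
```

```text
time: 31.9
tool_pos: [0.5571, 0.1766, 0.113]
tool_rot: [-0.035, 0.942, 0.129, 0.309]
contact_force: [-6.0, -4.3, 7.8]
gripper_width: 0.615
grasp_force: 64.2
31.9 F [ -0.9645   2.6594 -10.3209] M [-0.5506 -0.3667 -0.1084] tcp-jm [ 2.5236 -0.95   60.7857] beta -0.305312056928714 1.377778149141954
bar in tool 1096 [1.1139 0.7765 2.3264] 0.3307762977767828 (grip .328)
2185 [30.70257995 -2.69456019  6.02129669] [[ 27.50436465 -29.73069419 -27.14333548]
 [ 33.47145033  23.84002173  27.69488108]]
front slopes y,z [ 1.00933462e-01 -2.88976963e-03  3.09304044e+01]
```

View pics/w8.png

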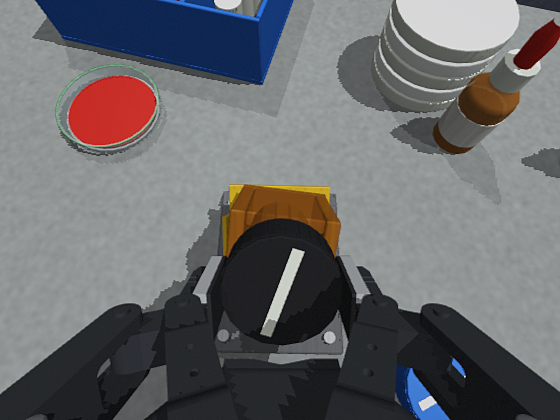

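The jar has turned about 0.1 rad in the stand: its amber body at (285,215) is skewed against the base. So the cap is hard on its stop. I'll release it, then square and re-seat the jar by its flats.

```bash
python3 -m inch '[[[0,0,0],[0,0,0],1],[[0,0,0],[0,0,0],1],[[0,0,0],[0,0,0],1],[[0,0,-0.03],[0,0,0],1],[[0,0,-0.04],[0,0,0],1],[[0,0,-0.04],[0,0,0],1],[[0,0,0],[0,0,0],1],[[0,0,0],[0,0,0],1]]'
python3 - <<'E'
from h import *
np.set_printoptions(precision=3,suppress=True)
s=manip.state(); print(s["time"],s["joint_pos"],s["contact_force"]); J=jarR()
zt=jarg()[:,2]; Rg=toolR(zt,-J[:,1]); G=np.load("grasp.npy")
plan(G[0]-.14*zt,Rg); plan(G[0],Rg,frm=(G[0]-.14*zt,Rg),n=5)
im,W=grab("wrist"); L=(W-jm)@J*1000
I=im.astype(int); amb=(I.max(-1)-I.min(-1)>40)
f=amb&(np.abs(L[...,2])<28)&(np.abs(L[...,1])<50)&(L[...,0]>20)&(L[...,0]<36)
q=L[f];print(len(q),np.median(q,0),np.percentile(q,[1,99],axis=0));A=np.c_[q[:,1:],np.ones(len(q))]; print("front slopes y,z",np.linalg.lstsq(A,q[:,0],rcond=None)[0])
c=(np.abs(L[...,2]-58)<5)&(np.hypot(L[...,0],L[...,1])<33); b=c&(im.min(-1)>90); q=L[b]; pc=np.linalg.svd(q[:,:2]-q[:,:2].mean(0),full_matrices=False)[2][0]; print("bar",q.mean(0),np.arctan(pc[1]/pc[0]))
E
```

```text
time: 32.8
tool_pos: [0.493, 0.161, 0.201]
tool_rot: [-0.035, 0.942, 0.129, 0.308]
contact_force: [-0.1, -0.8, -0.3]
gripper_width: 0.999
grasp_force: 0.0
32.8 [ 0.14  -0.555  2.29   0.092  0.781  1.395] [-0.123 -0.78  -0.264]
n 8 shift [0.02006, 0.00014, 0.00267] turn [0.0014, -0.1334, 0.0025] | dist [0.128 0.002 0.087] ang [ 0.011 -1.067  0.02 ]
n 5 shift [0.0, 0.0, 0.028] turn [0.0, 0.0, 0.0] | dist [0.   0.   0.14] ang [0. 0. 0.]
557 [28.211  1.726  3.386] [[ 27.183 -24.385 -27.333]
 [ 28.432  29.07   27.432]]
front slopes y,z [-0.001 -0.    28.177]
bar [ 0.852  0.927 58.462] -0.19975158440781576
```

```bash
python3 - <<'E'
from h import *
im,W=grab("scene"); a=np.load("sI.npy").astype(int); d=(np.abs(im.astype(int)-a).max(-1)>60).astype(np.uint8)
n,l,st,ce=cv2.connectedComponentsWithStats(d); print([st[i].tolist() for i in range(1,n) if st[i][4]>12])
print(manip.state()["time"]); print(manip.job_done())
E
```

```text
[[382, 0, 8, 8, 27], [422, 0, 10, 25, 132], [378, 9, 14, 6, 56], [352, 13, 10, 29, 179], [400, 14, 22, 47, 277], [356, 31, 12, 13, 39], [361, 43, 6, 13, 53], [376, 42, 21, 18, 259], [326, 48, 16, 17, 42], [405, 73, 9, 15, 91], [379, 90, 12, 4, 29], [547, 91, 7, 5, 23], [359, 96, 20, 3, 34], [553, 97, 7, 9, 28], [389, 99, 26, 20, 280], [548, 99, 5, 6, 17], [373, 100, 14, 4, 43], [358, 104, 9, 3, 21], [367, 107, 12, 4, 28], [446, 124, 39, 30, 413], [336, 136, 67, 50, 1146], [370, 218, 8, 8, 24]]
32.9
the job is handed in; nothing more can be done
None
```

I handed in the job at 32.9 s: the four balls are in the big dish, the empty jar is back square in its stand, and its cap is screwed down to the stop. My last look put the cap's bar about 0.2 rad from the jar's x, slightly past the 0.15 rad given for home, though its height matches fully down; the before/after images showed no bystander moved.

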